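# Change the jars in the paint shaker

## Task

Press the release button of the paint shaker so that its lid springs open, take the mixed jars out of the pockets and stand them upright in the drip tray, and stand every fresh jar waiting on the bench upright in a pocket of its own, fully down. Then push the lid shut until it latches and, after that, swing the start lever fully over. Leave the spray gun, the mixing cup and the tape roll where they are.

Things in the scene. Friction and masses are not known exactly. Their poses are not given: they have to be found in the camera images.
- shaker: Paint shaker, fixed. Origin on the bench under the middle of the row of 4 pockets; x along the row (away from the robot), y to the lid's hinge (robot's left), z up. Pocket block 300 (x) by 120 (y), 72 mm high, centred on the origin. Console y -60 to -160 mm, 45 mm high, with release button at (-70, -126) and start lever at (85, -126) mm. The lid's catch stands up to 95 mm at (0, -77).
- pocket0 (a point): Centre of the floor of pocket 0 (30 mm above the bench, 42 mm below the block's top). Pockets are round bores of 56 mm diameter, 42 mm deep, in a row along the shaker's x at -102 mm; axes as the shaker's.
- pocket1 (a point): Centre of the floor of pocket 1 (30 mm above the bench, 42 mm below the block's top). Pockets are round bores of 56 mm diameter, 42 mm deep, in a row along the shaker's x at -34 mm; axes as the shaker's.
- pocket2 (a point): Centre of the floor of pocket 2 (30 mm above the bench, 42 mm below the block's top). Pockets are round bores of 56 mm diameter, 42 mm deep, in a row along the shaker's x at 34 mm; axes as the shaker's.
- pocket3 (a point): Centre of the floor of pocket 3 (30 mm above the bench, 42 mm below the block's top). Pockets are round bores of 56 mm diameter, 42 mm deep, in a row along the shaker's x at 102 mm; axes as the shaker's.
- lid (a joint): Clamshell lid angle, rad: 0 shut and latched, 1.75 open at its stop (10 degrees past upright, to shaker +y). A hinge spring throws it open in about 1 s once released and keeps it open. Pushing it shut near the free edge takes 3 to 6 N; over the last 15 mm its striker rides over a sprung catch: press the top down with 10 to 20 N until it stops at 0, where it latches.
- lid_hinge (a point): Midpoint of the lid's hinge axis (parallel to shaker x), 72 mm above the bench at shaker y = 60 mm. The frame turns with the lid: y from free edge to hinge, z out of its outer top face. The lid is a hollow shell, 290 (x) by 120 (y) by 54 mm high, walls 4 mm, 0.28 kg; in this frame x -145..145, y -120..0, z 0..54 mm.
- lid_push (a point): Point in the middle of the lid's outer top face along x, 20 mm from the free edge, 100 mm from the hinge (lid frame 0, -100, 54 mm): a good place to push the lid shut. It moves with the lid.
- release (a joint): Travel of the round spring release button, m: 0 up, 0.006 fully down (5 N). From about 0.003 on it draws the lid's catch back. It springs up by itself.
- release_top (a point): Centre of the top of the release button (34 mm diameter), pressed straight down; about 67 mm above the bench.
- start (a joint): Angle of the start lever, rad: 0 off (leaning to the shaker's -x, towards the robot), 1.0 fully on (leaning to +x). It stays where it is left.
- start_tip (a point): Centre of the 26 mm ball knob at the tip of the start lever, 60 mm long from its pivot, that swings easily (about 1 N) in the shaker's x-z plane.
- tray: Aluminium drip tray, fixed: 140 mm (x) by 220 mm (y), walls 4 mm thick and 25 mm high, floor 4 mm thick. Origin at the centre of its underside, z up.
- mixed0: Mixed jar, at the start in one of the shaker's pockets (may be absent): a closed metal paint jar, upright cylinder of 50 mm diameter and 90 mm height, about 0.16 kg; origin at the centre of its underside, z up along its axis. 
- mixed1: Mixed jar, at the start in one of the shaker's pockets (may be absent): a closed metal paint jar, upright cylinder of 50 mm diameter and 90 mm height, about 0.16 kg; origin at the centre of its underside, z up along its axis. 
- mixed2: Mixed jar, at the start in one of the shaker's pockets (may be absent): a closed metal paint jar, upright cylinder of 50 mm diameter and 90 mm height, about 0.16 kg; origin at the centre of its underside, z up along its axis. 
- mixed3: Mixed jar, at the start in one of the shaker's pockets (may be absent): a closed metal paint jar, upright cylinder of 50 mm diameter and 90 mm height, about 0.16 kg; origin at the centre of its underside, z up along its axis. 
- fresh0: Fresh jar, waiting on the bench at the start (may be absent): a closed metal paint jar, upright cylinder of 50 mm diameter and 90 mm height, about 0.16 kg; origin at the centre of its underside, z up along its axis. It looks just like the mixed ones.
- fresh1: Fresh jar, waiting on the bench at the start (may be absent): a closed metal paint jar, upright cylinder of 50 mm diameter and 90 mm height, about 0.16 kg; origin at the centre of its underside, z up along its axis. It looks just like the mixed ones.
- fresh2: Fresh jar, waiting on the bench at the start (may be absent): a closed metal paint jar, upright cylinder of 50 mm diameter and 90 mm height, about 0.16 kg; origin at the centre of its underside, z up along its axis. It looks just like the mixed ones.
- spray_gun: Bystander: spray gun with a metal cup on a round stand, about 130 mm across and 185 mm high; origin under the stand.
- mixing_cup: Bystander: white mixing cup, 80 mm across and 100 mm high; origin under it.
- tape_roll: Bystander: roll of masking tape lying flat, 100 mm across, 36 mm high; origin under its middle.

How it is judged:
On the way, in this order (a step that is already met when the one before it is completed fails the run):
1. the lid has sprung open to its stop (value of joint lid above 1.6 rad), for 0.2 s.
2. mixed jars stand in the tray and fresh jars in the pockets (x of mixed0 in the frame of tray between -0.055 and 0.055 m and y of mixed0 in the frame of tray between -0.09 and 0.09 m and z of each of mixed0, mixed1, mixed2, mixed3 in the frame of tray below 0.01 m and linear speed of each of mixed0, mixed1, mixed2, mixed3, fresh0, fresh1, fresh2 below 0.02 m/s and angle between each of mixed0, mixed1, mixed2, mixed3, fresh0, fresh1, fresh2's own z axis and vertical below 0.12 rad and x of mixed1 in the frame of tray between -0.055 and 0.055 m and y of mixed1 in the frame of tray between -0.09 and 0.09 m and x of mixed2 in the frame of tray between -0.055 and 0.055 m and y of mixed2 in the frame of tray between -0.09 and 0.09 m and x of mixed3 in the frame of tray between -0.055 and 0.055 m and y of mixed3 in the frame of tray between -0.09 and 0.09 m and (distance between fresh0 and pocket0 below 0.008 m or distance between fresh0 and pocket1 below 0.008 m or distance between fresh0 and pocket2 below 0.008 m or distance between fresh0 and pocket3 below 0.008 m) and (distance between fresh1 and pocket0 below 0.008 m or distance between fresh1 and pocket1 below 0.008 m or distance between fresh1 and pocket2 below 0.008 m or distance between fresh1 and pocket3 below 0.008 m) and (distance between fresh2 and pocket0 below 0.008 m or distance between fresh2 and pocket1 below 0.008 m or distance between fresh2 and pocket2 below 0.008 m or distance between fresh2 and pocket3 below 0.008 m)), for 0.2 s.
3. the lid is shut and latched (value of joint lid below 0.035 rad and contact force between lid and the arm below 0.5 N and contact force between lid and the fingers below 0.5 N), for 0.2 s.
4. the start lever is swung over (value of joint start above 0.85 rad), for 0.1 s.
At the end, for the whole second after the job is handed in: Every mixed jar stands upright (within 7 degrees) on the tray's floor and every fresh jar upright in a pocket, its foot within 8 mm of the pocket's floor centre; the mixed jars are at rest; the lid is latched (under 0.035 rad) with the button up; the start lever is over (above 0.85 rad) (x of mixed0 in the frame of tray between -0.055 and 0.055 m and y of mixed0 in the frame of tray between -0.09 and 0.09 m and z of each of mixed0, mixed1, mixed2, mixed3 in the frame of tray below 0.01 m and linear speed of each of mixed0, mixed1, mixed2, mixed3 below 0.02 m/s and angle between each of mixed0, mixed1, mixed2, mixed3, fresh0, fresh1, fresh2's own z axis and vertical below 0.12 rad and x of mixed1 in the frame of tray between -0.055 and 0.055 m and y of mixed1 in the frame of tray between -0.09 and 0.09 m and x of mixed2 in the frame of tray between -0.055 and 0.055 m and y of mixed2 in the frame of tray between -0.09 and 0.09 m and x of mixed3 in the frame of tray between -0.055 and 0.055 m and y of mixed3 in the frame of tray between -0.09 and 0.09 m and (distance between fresh0 and pocket0 below 0.008 m or distance between fresh0 and pocket1 below 0.008 m or distance between fresh0 and pocket2 below 0.008 m or distance between fresh0 and pocket3 below 0.008 m) and (distance between fresh1 and pocket0 below 0.008 m or distance between fresh1 and pocket1 below 0.008 m or distance between fresh1 and pocket2 below 0.008 m or distance between fresh1 and pocket3 below 0.008 m) and (distance between fresh2 and pocket0 below 0.008 m or distance between fresh2 and pocket1 below 0.008 m or distance between fresh2 and pocket2 below 0.008 m or distance between fresh2 and pocket3 below 0.008 m) and value of joint lid below 0.035 rad and value of joint start above 0.85 rad and value of joint release below 0.002 m); the robot touches nothing.
It fails at once if a bystander is moved by more than 30 mm (distance of any of spray_gun, mixing_cup, tape_roll from where it was at the start of the episode above 0.03 m).
It fails at once if the start lever is thrown while the lid is open (value of joint start above 0.5 rad and value of joint lid above 0.1 rad).
Of mixed0, mixed1, mixed2, mixed3 only 2 to 3 are there at a start; the rules pass over those that are not, and their reading is None.
Of fresh0, fresh1, fresh2 only 2 to 3 are there at a start; the rules pass over those that are not, and their reading is None.
At some moment in a run one of fresh0, fresh1, fresh2 may be knocked a few centimetres aside while the robot is not near it.
It also fails if it takes over 210 s, if anything falls off the work surface, if the arm or the gripper's body presses on something with over 40 N, if the wrist force passes 120 N, or if a joint passes its speed limit or range.

## Robot

A 7-joint arm with a two-finger parallel gripper is mounted at the origin on the work surface. World frame = base frame: x ahead of the robot, y to its left, z up, the work surface at z = 0. Lengths are in m, angles in rad, forces in N, time in s.
With the tool pointing down it reaches from about 0.4 to 0.925 m from the base axis. Payload 4.1 kg.
Tool frame: the origin (TCP) lies midway between the tips of the shut fingers; the grasp point (between the pads) lies 19 mm behind it; y points along the fingers, x is the direction in which the jaws open and shut, and the axes are right-handed (so a half turn about y gives the same grasp; the last joint's range is limited). The gripper opens to 85 mm and grips with 20 to 120 N. Pads are 22 mm wide; open, the fingers measure 114 mm over their backs; the gripper's body (76 mm by 85 mm) begins 54 mm behind the grasp point. The pads swing forward as they close: fully open they stand 13 mm farther back than shut.
Start: joints at [1.195, 0.398, 0.045, 1.537, -0.019, 1.207, -0.051], TCP at [0.178, -0.625, 0.231] pointing down, gripper open.
Joint ranges: [-2.82, 2.82], [-0.49, 2.23], [-1.37, 1.46], [0, 2.46], [-1.36, 4.5], [0.23, 2], [-2.94, 2.94]. Speed limits (rad/s): [2.57, 2.57, 3.14, 3.14, 3.14, 3.14, 3.14].

## Interface

Orientations are given as a unit quaternion [x, y, z, w].
In Python, from cell import robot gives the robot as it stands. The module is installed in compiled form; this text tells all that it offers.
- The arm moves only by the tool step_arm, never from a script. Its argument "steps" is one flat list of numbers, 7 for each row, row after row: the shift along the tool's x, y, z in cm, then the turn, a rotation vector about the tool's x, y, z in degrees, then the finger opening in cm, from 0 to 8.54. In form: [dx, dy, dz, rx, ry, rz, grip, dx, dy, dz, rx, ry, rz, grip, ...]. A call has 1 to 12 rows; each row shifts and turns the pose as measured when the row begins, along the tool's axes as they then stand; what a row does not reach is not made up. A row lasts 1/12 s, in which the tool goes at most 41.7 mm and 7.16 degrees, less where a joint would pass 70% of its speed; a pose out of reach is approached as far as the arm can. A call with a gripper value outside its range is refused whole. The fingers move at their own pace and stop on an object; the grip force is fixed at half the most. Time passes only in rows, so rows that do not move let the fingers close. It gives the time, the measured TCP pose, the force and the opening at its end, in the units of the state.
- robot.get_state(): the state, without advancing time (a new reading comes with each control period).
- robot.capture(name): name is "scene" or "top"; returns the picture (384x512x3 uint8, red, green, blue); there is no depth.
- robot.camera_params(name): a dict with "vertical_fov" (degrees; the focal length in pixels is half the picture's height over the tangent of half this angle, whatever the lens; pixels are square), "cx", "cy" (the principal point, pixels), "k1" (the pictures are not rectified: a ray, as slopes to the right and down, at radius r is drawn at 1 + k1 r^2 times it, then the intrinsics apply), "cam_to_world" (4x4, takes a point from camera to world coordinates). Camera axes: x right, y up, looking along -z (the intrinsics and any distortion apply to the point x, -y, -z); pixel columns grow to the right and rows downward; lengths in m; the calibration is good to about 2 mm. A picture is of the moment at which its call begins. camera_params takes no time and is no camera call.
- robot.hand_in(): hands the job in, once; it reports no verdict.
The state is a dict: "t": time; "joint_positions": joint angles; "joint_vel": joint speeds; "tau": joint torques, N m; "tcp_pos": TCP position; "eef_rot": TCP orientation; "wrist_force": force on the tool from outside, world axes, zero at the start; "ft_torque": the same for the moment, N m; "finger_gap": finger opening in m.
Only numpy, scipy, OpenCV 4.12 (cv2) and the standard library are available. Lean on these libraries where they do the work, as an engineer would, in place of code of your own. Each camera call takes 0.05 s, during which the arm holds its last target.

## Working session

There is one attempt and no reset: what is moved stays moved. The work goes in short steps, Python scripts to look and compute and a tool call to move; the robot and the scene stay as the last step left them, time stands still between calls to the robot, and variables do not carry over. Pictures are saved under pics/ and viewed, and the job is handed in when it is done.

Besides the shell and the picture viewer there is one more tool, called after "Emit:" as name(argument=value, ...), one argument or row to a line, values as JSON. step_arm: Moves the arm, as the interface text tells. Its arguments: {"type":"object","properties":{"steps":{"type":"array"}},"required":["steps"]}

```bash
mkdir -p pics; cat > h.py <<'E'
import numpy as np, cv2
from cell import robot
def snap(name,fn,crop=None,s=1):
    im=robot.capture(name)[:,:,::-1].copy()
    cv2.imwrite('pics/raw_'+fn,im)
    if crop: x0,y0,x1,y1=crop; im=im[y0:y1,x0:x1]
    if s!=1: im=cv2.resize(im,None,fx=s,fy=s,interpolation=cv2.INTER_CUBIC)
    cv2.imwrite('pics/'+fn,im)
def par(name):
    p=robot.camera_params(name); f=192/np.tan(np.radians(p['vertical_fov'])/2)
    return p,f,np.array(p['cam_to_world'])
def proj(name,P):
    p,f,T=par(name); P=np.atleast_2d(P); c=(np.c_[P,np.ones(len(P))]@np.linalg.inv(T).T)[:,:3]
    a=c[:,0]/-c[:,2]; b=-c[:,1]/-c[:,2]; k=1+p['k1']*(a*a+b*b)
    return np.c_[p['cx']+f*a*k,p['cy']+f*b*k]
def pix(name,u,v,z):
    p,f,T=par(name); x=(u-p['cx'])/f; y=(v-p['cy'])/f; a,b=x,y
    for _ in range(30):
        k=1+p['k1']*(a*a+b*b); a,b=x/k,y/k
    d=T[:3,:3]@np.array([a,-b,-1]); o=T[:3,3]
    return o+d*(z-o[2])/d[2]
def st():
    s=robot.get_state(); return s
E
python3 - <<'E'
from h import *
snap('scene','s0.png',None,1.5); snap('top','t0.png',None,1.5)
for n in('scene','top'):
    p,f,T=par(n); print(n,f,p['cx'],p['cy'],p['k1'],T.round(3))
s=st(); print(s)
E
```

```text
scene 397.4603367625463 248.85123556005718 199.16863358617877 -0.02374170378448052 [[-5.300e-01 -5.340e-01  6.590e-01  1.265e+00]
 [ 8.480e-01 -3.330e-01  4.120e-01  4.490e-01]
 [-1.000e-03  7.770e-01  6.290e-01  7.750e-01]
 [ 0.000e+00  0.000e+00  0.000e+00  1.000e+00]]
top 409.78499713154866 253.31454823070655 194.418248223724 -0.016089776707198643 [[ 0.009  0.997 -0.073  0.476]
 [-1.     0.011  0.023  0.027]
 [ 0.023  0.073  0.997  1.406]
 [ 0.     0.     0.     1.   ]]
{'t': 0.1, 'joint_positions': array([ 1.19498793,  0.39909858,  0.04500909,  1.53777469, -0.01869383,
        1.20690011, -0.05070404]), 'joint_vel': array([ 1.59903463e-03,  1.75887425e-04, -3.74303333e-04, -3.81438928e-03,
        5.64035931e-04,  5.76639885e-05,  1.63843704e-03]), 'tau': array([ 4.39366442e-03, -4.76264656e+01,  1.37041580e+00, -2.54950458e+01,
        1.19721168e-02,  4.99812188e-03, -1.70583462e-05]), 'tcp_pos': array([ 0.17751534, -0.62468802,  0.23037017]), 'eef_rot': array([-0.56388724,  0.42671925, -0.42567896,  0.56457   ]), 'wrist_force': array([0.34405458, 0.54790888, 0.02851811]), 'ft_torque': array([ 0.01268833, -0.01706003, -0.03257327]), 'finger_gap': 0.08535464510924838}
```

View pics/s0.png

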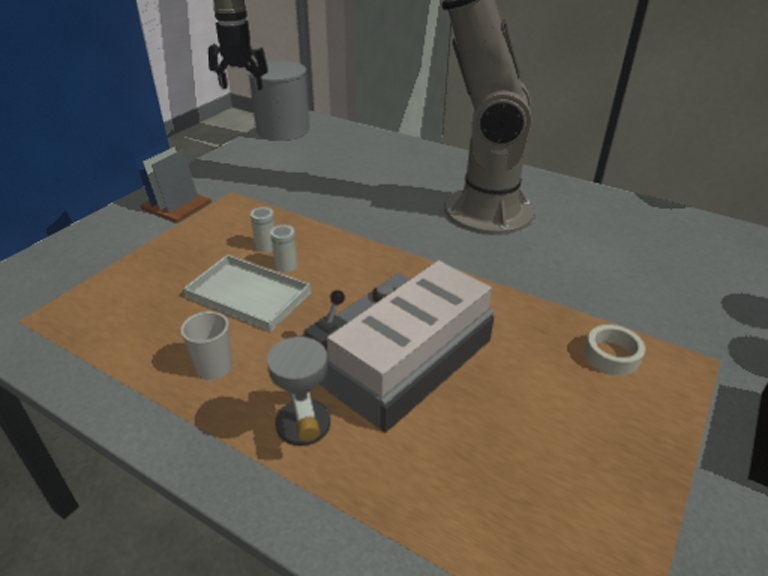

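View pics/t0.png

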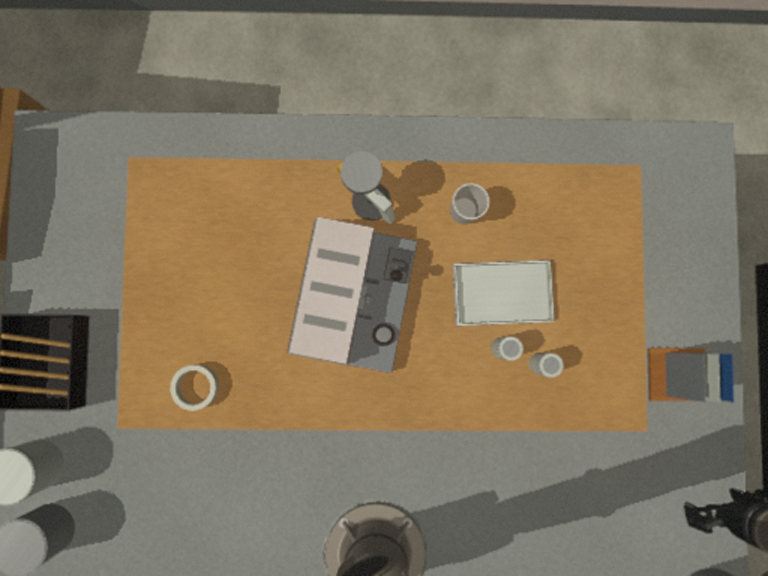

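```bash
python3 - <<'E'
from h import *
from scipy.spatial.transform import Rotation as R
print(R.from_quat(st()['eef_rot']).as_matrix().round(3))
E
```

```text
[[ 0.273 -0.001  0.962]
 [-0.962  0.002  0.273]
 [-0.002 -1.    -0.   ]]
```

The scene shows the shut lid, two fresh jars near (263,230) and (284,248), the tray at (247,292), the gun, cup and tape. The top view shows the shaker at (350,295), button (383,335), lever knob (397,270), tray (505,292) and jars (510,348), (549,364). I'll enlarge the key parts.

```bash
python3 - <<'E'
from h import *
im=cv2.imread('pics/raw_t0.png')
cv2.imwrite('pics/t0a.png',cv2.resize(im[135:255,185:295],None,fx=5,fy=5,interpolation=cv2.INTER_CUBIC))
cv2.imwrite('pics/t0b.png',cv2.resize(im[160:260,290:390],None,fx=6,fy=6,interpolation=cv2.INTER_CUBIC))
E
```

```text
(no output)
```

View pics/t0a.png

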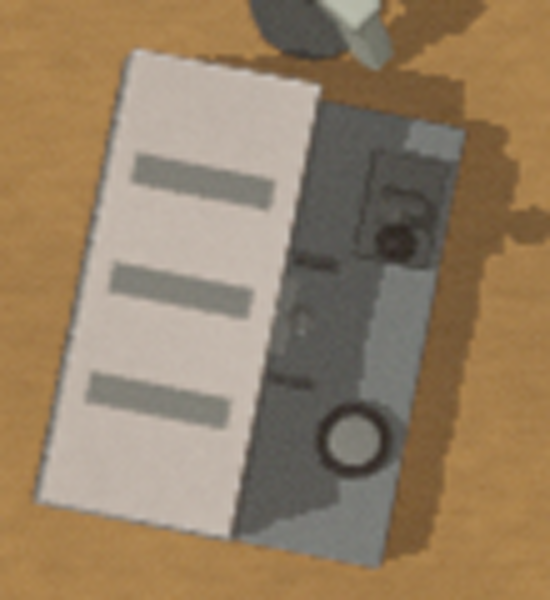

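View pics/t0b.png

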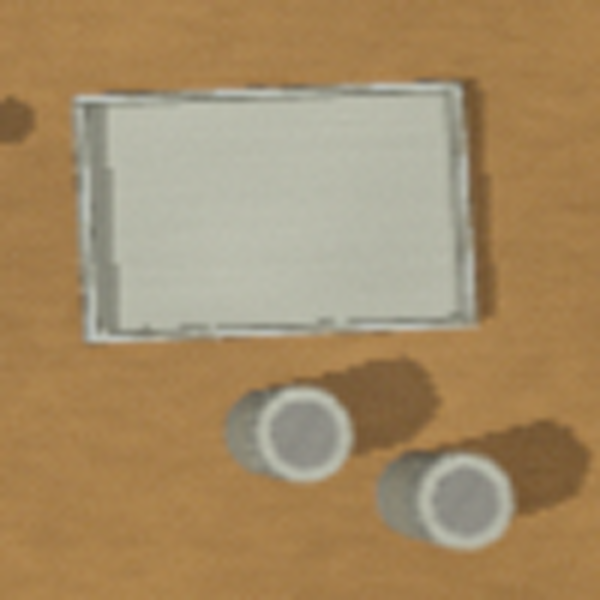

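```bash
cat >> h.py <<'E'
def fit2(L,W):
    L=np.array(L);W=np.array(W);cl=L.mean(0);cw=W.mean(0);A=L-cl;B=W-cw
    th=np.arctan2((A[:,0]*B[:,1]-A[:,1]*B[:,0]).sum(),(A*B).sum())
    c,s=np.cos(th),np.sin(th);Rm=np.array([[c,-s],[s,c]]);t=cw-Rm@cl
    return th,t,np.abs(L@Rm.T+t-W).max(1)
E
python3 - <<'E'
from h import *
a=lambda x,y,z:pix('top',185+(x+.5)/5-.5,135+(y+.5)/5-.5,z)[:2]
b=lambda x,y,z:pix('top',290+(x+.5)/6-.5,160+(y+.5)/6-.5,z)[:2]
W=[a(137,50,.126),a(321,86,.126),a(235,538,.126),a(37,502,.126),a(465,127,.045),a(382,566,.045),a(355,440,.067)]
L=[(.145,.06),(.145,-.06),(-.145,-.06),(-.145,.06),(.15,-.16),(-.15,-.16),(-.07,-.126)]
th,t,e=fit2(L,W); print('shaker',th,t,(e*1000).round(1)); print('button meas',W[-1])
c,s=np.cos(th),np.sin(th);Rm=np.array([[c,-s],[s,c]])
for n,l in dict(p0=(-.102,0),p1=(-.034,0),p2=(.034,0),p3=(.102,0),btn=(-.07,-.126),lev=(.085,-.126)).items(): print(n,(Rm@np.array(l)+t).round(4))
W=[b(75,97,.025),b(462,83,.025),b(480,327,.025),b(88,342,.025)]
L=[(.07,.11),(.07,-.11),(-.07,-.11),(-.07,.11)]
th,t,e=fit2(L,W); print('tray',th,t,(e*1000).round(1))
print('jars',b(305,433,.09),b(466,501,.09)); print('knob z .11', a(397,242,.1))
E
```

```text
shaker -0.18239705551446908 [0.57416543 0.0984569 ] [2.  0.9 2.3 2.7 1.1 2.1 0.5]
button meas [ 0.48248103 -0.012235  ]
p0 [0.4739 0.117 ]
p1 [0.5407 0.1046]
p2 [0.6076 0.0923]
p3 [0.6745 0.08  ]
btn [ 0.4825 -0.0128]
lev [ 0.6349 -0.0409]
tray 0.05044227569987947 [ 0.579035   -0.28504152] [1.3 0.7 2.  1. ]
jars [ 0.45535966 -0.28493126] [ 0.41967591 -0.37168985]
knob z .11 [ 0.60920786 -0.0371493 ]
```

```bash
cat >> h.py <<'E'
from scipy.spatial.transform import Rotation as R
TS=-0.1824; TO=np.array([.5742,.0985]); TT=.0504; TRO=np.array([.5790,-.2850])
def rot2(th,l): c,s=np.cos(th),np.sin(th); return np.array([c*l[0]-s*l[1],s*l[0]+c*l[1]])
def sh(x,y): return rot2(TS,(x,y))+TO
def tr(x,y): return rot2(TT,(x,y))+TRO
A=TS-np.pi/2
def goal(p,a=A):
    s=st(); M=R.from_quat(s['eef_rot']); Rg=R.from_matrix(np.c_[[np.cos(a),np.sin(a),0],[0,0,-1],[-np.sin(a),np.cos(a),0]])
    d=M.inv().apply(np.array(p)-s['tcp_pos'])*100
    print('t%.1f'%s['t'],'tcp',s['tcp_pos'].round(4),'gap%.4f'%s['finger_gap'],'F',s['wrist_force'].round(1),'| dcm',d.round(2),'| rot',np.degrees((M.inv()*Rg).as_rotvec()).round(1),'|j7 %.2f'%s['joint_positions'][6])
E
python3 - <<'E'
from h import *
goal([*sh(-.07,-.126),.15])
print('gun cup top',pix('top',361/1.5,172/1.5,.185),'stand',pix('top',373/1.5,202/1.5,.01))
E
```

```text
t0.1 tcp [ 0.1775 -0.6247  0.2304] gap0.0854 F [0.3 0.5 0. ] | dcm [-50.51   8.12  46.07] | rot [ 0.  26.3 -0.1] |j7 -0.05
gun cup top [0.80793172 0.03921912 0.185     ] stand [0.78555149 0.01262591 0.01      ]
```

Emit:
step_arm(
  steps=[0,0,0,0,6.6,0,0,0,0,0,0,6.6,0,0,0,0,0,0,6.6,0,0,0,0,0,0,6.6,0,0],
)

```text
t: 0.43
tcp_pos: [0.1769, -0.6232, 0.2277]
eef_rot: [-0.446, 0.55, -0.546, 0.448]
wrist_force: [0.4, -0.2, -0.4]
finger_gap: 0.0388
```

```bash
python3 - <<'E'
from h import *
goal([*sh(-.07,-.126),.15])
E
```

```text
t0.4 tcp [ 0.1769 -0.6232  0.2277] gap0.0388 F [ 0.4 -0.2 -0.4] | dcm [-65.91   8.12  17.64] | rot [ 0.2 -1.2 -0.4] |j7 -0.50
```

Emit:
step_arm(
  steps=[-3.6,0,0.95,0,0,0,0,-3.6,0,0.95,0,0,0,0,-3.6,0,0.95,0,0,0,0,-3.6,0,0.95,0,0,0,0,-3.6,0,0.95,0,0,0,0,-3.6,0,0.95,0,0,0,0,-3.6,0,0.95,0,0,0,0,-3.6,0,0.95,0,0,0,0,-3.6,0,0.95,0,0,0,0,-3.6,0,0.95,0,0,0,0,-3.6,0,0.95,0,0,0,0,-3.6,0,0.95,0,0,0,0],
)

```text
t: 1.43
tcp_pos: [0.3777, -0.213, 0.2219]
eef_rot: [-0.442, 0.558, -0.549, 0.438]
wrist_force: [1.9, -0.0, -0.4]
finger_gap: -0.0001
```

```bash
python3 - <<'E'
from h import *
goal([*sh(-.07,-.126),.11])
E
```

```text
t1.4 tcp [ 0.3777 -0.213   0.2219] gap-0.0001 F [ 1.9 -0.  -0.4] | dcm [-21.82  11.2    5.86] | rot [ 0.8 -2.5 -0.3] |j7 -1.39
```

Emit:
step_arm(
  steps=[-3.6,1,1,0,-1,0,0,-3.6,1,1,0,-1,0,0,-3.6,1,1,0,0,0,0,-3.6,1,1,0,0,0,0,-3.6,1,1,0,0,0,0,-2.5,1,0.8,0,0,0,0,0,0,0,0,0,0,0],
)

```text
t: 2.02
tcp_pos: [0.4795, -0.0049, 0.1605]
eef_rot: [-0.453, 0.547, -0.539, 0.453]
wrist_force: [0.5, 0.6, -0.2]
finger_gap: 0.0003
```

```bash
python3 - <<'E'
from h import *
goal([*sh(-.07,-.126),.08])
E
```

```text
t2.0 tcp [ 0.4795 -0.0049  0.1605] gap0.0003 F [ 0.5  0.6 -0.2] | dcm [0.78 8.04 0.5 ] | rot [ 0.5  0.2 -0.4] |j7 -1.90
```

Emit:
step_arm(
  steps=[0.4,2,0.25,0.5,0,-0.4,0,0.4,2,0.25,0,0,0,0,0,2,0,0,0,0,0,0,2,0,0,0,0,0,0,0,0,0,0,0,0],
)

```text
t: 2.43
tcp_pos: [0.4833, -0.0121, 0.0775]
eef_rot: [0.455, -0.541, 0.541, -0.455]
wrist_force: [-0.7, -0.8, -0.4]
finger_gap: 0.0
```

```bash
python3 - <<'E'
from h import *
goal([*sh(-.07,-.126),.061])
E
```

```text
t2.4 tcp [ 0.4833 -0.0121  0.0775] gap0.0000 F [-0.7 -0.8 -0.4] | dcm [ 0.07  1.65 -0.07] | rot [-0.1  0.5 -0. ] |j7 -1.96
```

Emit:
step_arm(
  steps=[0,0.8,0,0,0,0,0,0,0.5,0,0,0,0,0,0,0.3,0,0,0,0,0,0,0.1,0,0,0,0,0],
)

```text
t: 2.77
tcp_pos: [0.4832, -0.0129, 0.0615]
eef_rot: [0.454, -0.542, 0.542, -0.455]
wrist_force: [-1.8, 0.3, 4.7]
finger_gap: 0.0002
```

```bash
python3 - <<'E'
from h import *
goal([*sh(-.07,-.126),.061])
snap('scene','s1.png',(120,100,380,300),3)
E
```

```text
t2.8 tcp [ 0.4832 -0.0129  0.0615] gap0.0002 F [-1.8  0.3  4.7] | dcm [-0.01  0.05 -0.08] | rot [-0.   0.4  0. ] |j7 -1.97
```

View pics/s1.png

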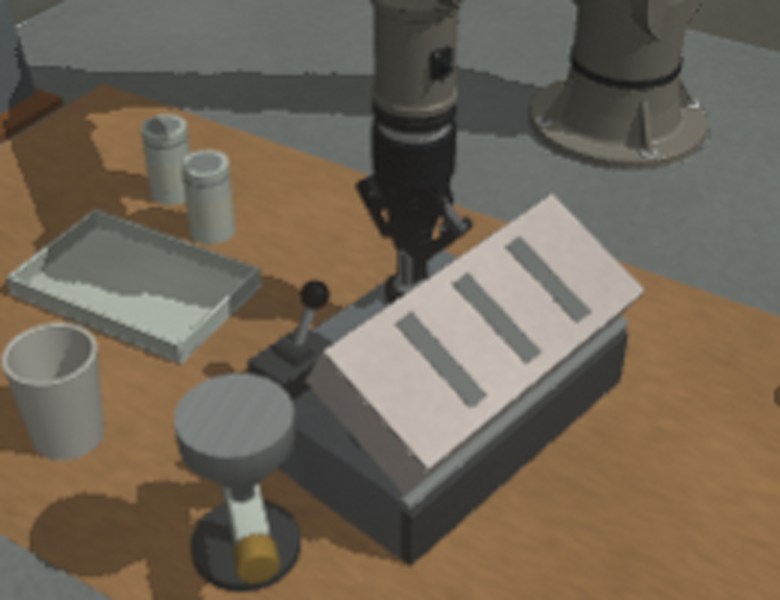

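The lid is swinging open. I'll rise and let it finish, then look.

Emit:
step_arm(
  steps=[0,0,0,0,0,0,0,0,-0.5,0,0,0,0,0,0,-3,0,0,0,0,0,0,-4,0,0,0,0,3,0,-4,0,0,0,0,7,0,-4,0,0,0,0,7,3,-2,-1,0,0,0,7,4,0,-1,0,0,0,7,4,0,-1,0,0,0,7,4,0,-1,0,0,0,7],
)

```text
t: 3.65
tcp_pos: [0.4257, -0.1505, 0.2534]
eef_rot: [0.455, -0.53, 0.542, -0.467]
wrist_force: [0.1, -0.5, -0.0]
finger_gap: 0.0698
```

```bash
python3 - <<'E'
from h import *
goal([*sh(-.07,-.126),.2])
snap('scene','s2.png',(120,100,380,300),3)
snap('top','t2.png',(170,120,390,285),3.5)
E
```

```text
t3.6 tcp [ 0.4257 -0.1505  0.2534] gap0.0698 F [ 0.1 -0.5 -0. ] | dcm [-14.47   5.44   3.41] | rot [-1.4  1.8 -0.1] |j7 -1.48
```

View pics/s2.png

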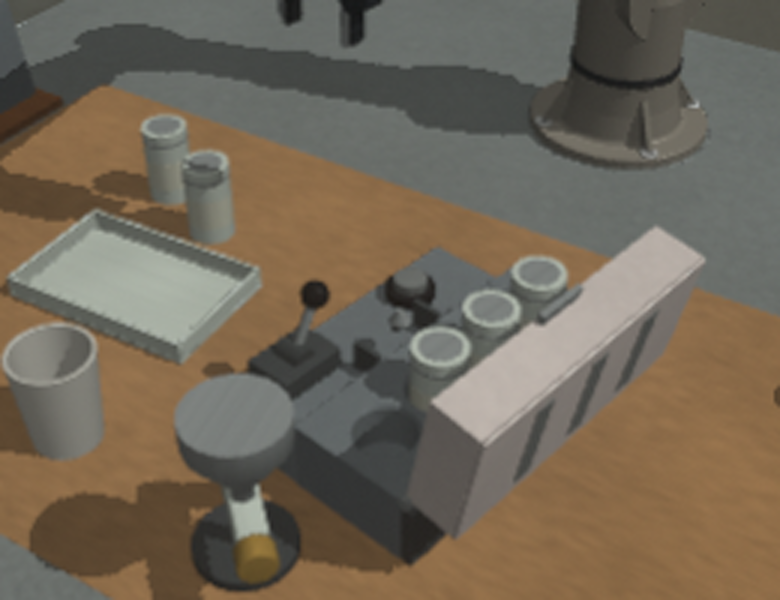

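View pics/t2.png

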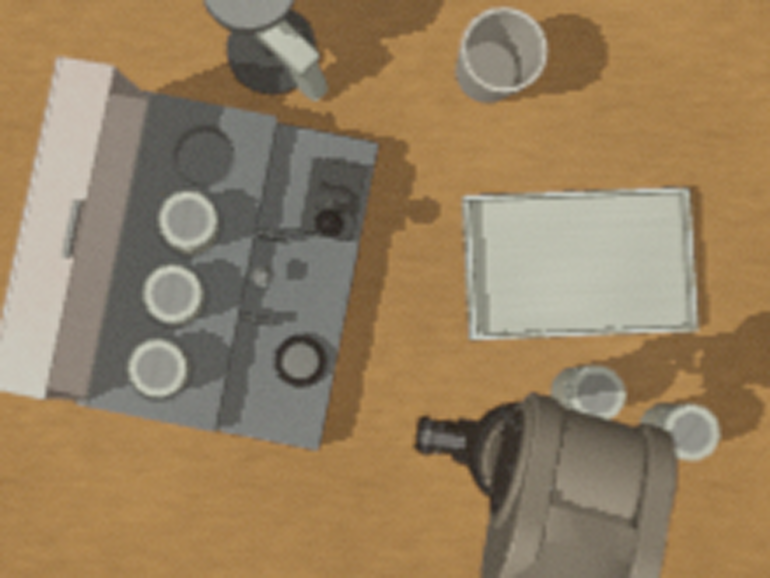

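The lid is open; mixed jars are in pockets 0–2 (tops at crop (157,368), (172,294), (188,221)); pocket 3 (203,155) is empty. Fresh jars are unchanged. I'll check the shaker pose against these.

```bash
python3 - <<'E'
from h import *
b=lambda x,y,z:pix('top',170+(x+.5)/3.5-.5,120+(y+.5)/3.5-.5,z)[:2]
for i,(x,y,z) in enumerate([(157.5,368,.12),(172,294,.12),(188,221,.12),(203.5,155,.072)]):
    print(i,b(x,y,z).round(4),sh(-.102+.068*i,0).round(4))
print('fresh',b(598,392,.09),b(691,432,.09))
goal([*sh(-.102,0),.22])
E
```

```text
0 [0.4743 0.1173] [0.4739 0.117 ]
1 [0.5405 0.1053] [0.5408 0.1047]
2 [0.6064 0.0919] [0.6076 0.0923]
3 [0.6736 0.0808] [0.6745 0.08  ]
fresh [ 0.4557054  -0.28520342] [ 0.41971012 -0.37111007]
t3.8 tcp [ 0.4227 -0.1564  0.2524] gap0.0700 F [ 0.4  1.2 -0.6] | dcm [-27.82   3.2    0.49] | rot [-1.2  1.   0.1] |j7 -1.48
```

Emit:
step_arm(
  steps=[-3.8,0.3,0,0,0,0,7,-3.8,0.3,0,0,0,0,7,-3.8,0.3,0,0,0,0,7,-3.8,0.3,0,0,0,0,7,-3.8,0.3,0,0,0,0,7,-3.5,0.5,0,0,0,0,7,-3,0.5,0,0,0,0,7,-2,0.5,0,0,0,0,7,0,0,0,0,0,0,7],
)

```text
t: 4.5
tcp_pos: [0.4771, 0.1216, 0.2267]
eef_rot: [0.442, -0.533, 0.555, -0.462]
wrist_force: [-0.5, 0.1, 0.1]
finger_gap: 0.0696
```

```bash
python3 - <<'E'
from h import *
goal([*sh(-.102,0),.15])
E
```

```text
t4.5 tcp [0.4771 0.1216 0.2267] gap0.0696 F [-0.5  0.1  0.1] | dcm [ 0.52  7.65 -0.54] | rot [-2.4 -0.1 -0.1] |j7 -2.18
```

Emit:
step_arm(
  steps=[0.3,1,-0.3,-1.2,0,0,7,0.2,2,-0.2,-1.2,0,0,7,0,2,0,0,0,0,7,0,2,0,0,0,0,7,0,0,0,0,0,0,7],
)

```text
t: 4.92
tcp_pos: [0.4731, 0.1144, 0.1547]
eef_rot: [0.451, -0.544, 0.544, -0.452]
wrist_force: [-1.6, -0.1, -0.1]
finger_gap: 0.07
```

```bash
python3 - <<'E'
from h import *
goal([*sh(-.102,0),.085])
E
```

```text
t4.9 tcp [0.4731 0.1144 0.1547] gap0.0700 F [-1.6 -0.1 -0.1] | dcm [-0.27  6.97  0.03] | rot [-0.  -0.2 -0. ] |j7 -2.21
```

Emit:
step_arm(
  steps=[-0.2,2,0,0,0,0,7,0,2,0,0,0,0,7,0,2,0,0,0,0,7,0,0.9,0,0,0,0,7,0,0,0,0,0,0,7],
)

```text
t: 5.33
tcp_pos: [0.4759, 0.1089, 0.0855]
eef_rot: [0.449, -0.545, 0.548, -0.449]
wrist_force: [-0.7, -0.6, -0.1]
finger_gap: 0.07
```

```bash
python3 - <<'E'
from h import *
goal([*sh(-.102,0),.085])
E
```

```text
t5.3 tcp [0.4759 0.1089 0.0855] gap0.0700 F [-0.7 -0.6 -0.1] | dcm [-0.75  0.05 -0.36] | rot [-0.2 -0.8  0.2] |j7 -2.28
```

Emit:
step_arm(
  steps=[-0.7,0,-0.3,0,-0.7,0,7,0,0,0,0,0,0,7],
)

```text
t: 5.5
tcp_pos: [0.4751, 0.1156, 0.0867]
eef_rot: [0.451, -0.542, 0.546, -0.452]
wrist_force: [0.1, 0.4, 0.6]
finger_gap: 0.07
```

```bash
python3 - <<'E'
from h import *
goal([*sh(-.102,0),.085])
E
```

```text
t5.5 tcp [0.4751 0.1156 0.0867] gap0.0700 F [0.1 0.4 0.6] | dcm [-0.11  0.17 -0.15] | rot [-0.2 -0.2  0.2] |j7 -2.29
```

Grip, then lift.

Emit:
step_arm(
  steps=[-0.1,0.1,-0.1,0,0,0,4,0,0,0,0,0,0,4,0,0,0,0,0,0,4,0,0,0,0,0,0,4,0,-1,0,0,0,0,4,0,-1.5,0,0,0,0,4],
)

```text
t: 6.0
tcp_pos: [0.4734, 0.117, 0.1127]
eef_rot: [0.452, -0.542, 0.546, -0.452]
wrist_force: [-0.5, -0.6, -2.7]
finger_gap: 0.0487
```

```bash
python3 - <<'E'
from h import *
goal([*tr(-.03,-.065),.2])
E
```

```text
t6.0 tcp [0.4734 0.117  0.1127] gap0.0487 F [-0.5 -0.6 -2.7] | dcm [44.64 -8.49 16.38] | rot [-0.2 -0.1  0.2] |j7 -2.26
```

Emit:
step_arm(
  steps=[0,-2.5,0,0,0,0,4,0,-3,0,0,0,0,4,0,-3,0,0,0,0,4,1,-3,0.4,0,0,0,4,2.5,-1,1,0,0,0,4,3.6,0,1.4,0,0,0,4,3.6,0,1.4,0,0,0,4,3.6,0,1.4,0,0,0,4,3.6,0,1.4,0,0,0,4,3.6,0,1.4,0,0,0,4,3.6,0,1.4,0,0,0,4,3.6,0,1.4,0,0,0,4],
)

```text
t: 7.0
tcp_pos: [0.5358, -0.1812, 0.2584]
eef_rot: [0.455, -0.533, 0.541, -0.465]
wrist_force: [1.1, 0.3, -2.3]
finger_gap: 0.0482
```

```bash
python3 - <<'E'
from h import *
goal([*tr(-.03,-.065),.12])
E
```

```text
t7.0 tcp [ 0.5358 -0.1812  0.2584] gap0.0482 F [ 1.1  0.3 -2.3] | dcm [16.63 13.84  4.02] | rot [-1.   1.6 -0.3] |j7 -1.54
```

Emit:
step_arm(
  steps=[3.5,1,0.9,0,0,0,4,3.5,2,0.9,0,0,0,4,3.5,3,0.9,-1,1,0,4,3.5,3,0.9,0,1,0,4,1.5,3,0.3,0,0,0,4,0,0,0,0,0,0,4],
)

```text
t: 7.5
tcp_pos: [0.5489, -0.3496, 0.148]
eef_rot: [0.445, -0.545, 0.551, -0.448]
wrist_force: [-1.7, 0.7, -3.4]
finger_gap: 0.0487
```

```bash
python3 - <<'E'
from h import *
goal([*tr(-.03,-.065),.062])
E
```

```text
t7.5 tcp [ 0.5489 -0.3496  0.148 ] gap0.0487 F [-1.7  0.7 -3.4] | dcm [0.09 8.6  0.29] | rot [-0.5 -1.2  0.1] |j7 -1.37
```

Emit:
step_arm(
  steps=[0,2,0.1,-0.5,-1,0,4,0,2,0.1,0,0,0,4,0,2,0.1,0,0,0,4,0,1.5,0,0,0,0,4,0,0.7,0,0,0,0,4,0,0,0,0,0,0,4],
)

```text
t: 8.0
tcp_pos: [0.5536, -0.3502, 0.0683]
eef_rot: [0.45, -0.544, 0.545, -0.452]
wrist_force: [-0.7, 0.0, -2.4]
finger_gap: 0.049
```

```bash
python3 - <<'E'
from h import *
goal([*tr(-.03,-.065),.0595])
E
```

```text
t8.0 tcp [ 0.5536 -0.3502  0.0683] gap0.0490 F [-0.7  0.  -2.4] | dcm [ 0.15  0.88 -0.1 ] | rot [-0.2 -0.3 -0. ] |j7 -1.38
```

Emit:
step_arm(
  steps=[0,0.5,0,0,0,0,4,0,0.3,0,0,0,0,4,0,0.15,0,0,0,0,4,0,0,0,0,0,0,4],
)

```text
t: 8.33
tcp_pos: [0.5566, -0.3496, 0.063]
eef_rot: [0.449, -0.542, 0.547, -0.453]
wrist_force: [0.5, -0.5, -2.2]
finger_gap: 0.0486
```

Emit:
step_arm(
  steps=[0,0.4,-0.1,0,0,0,4,0,0.3,0,0,0,0,4,0,0,0,0,0,0,4],
)

```text
t: 8.58
tcp_pos: [0.5584, -0.3504, 0.0634]
eef_rot: [0.448, -0.54, 0.549, -0.454]
wrist_force: [1.1, 0.5, -2.7]
finger_gap: 0.0487
```

Emit:
step_arm(
  steps=[0,0.6,-0.3,-0.5,0,0,4,0,0.3,0,0,0,0,4],
)

```text
t: 8.75
tcp_pos: [0.56, -0.3514, 0.062]
eef_rot: [0.449, -0.539, 0.55, -0.453]
wrist_force: [-6.6, 2.4, 10.6]
finger_gap: 0.0482
```

```bash
python3 - <<'E'
from h import *
goal([*tr(-.03,-.065),.0595])
snap('scene','s3.png',(100,100,300,250),4)
E
```

```text
t8.8 tcp [ 0.56   -0.3514  0.062 ] gap0.0482 F [-6.6  2.4 10.6] | dcm [ 0.15  0.24 -0.75] | rot [-0.9 -0.3  0.3] |j7 -1.38
```

View pics/s3.png

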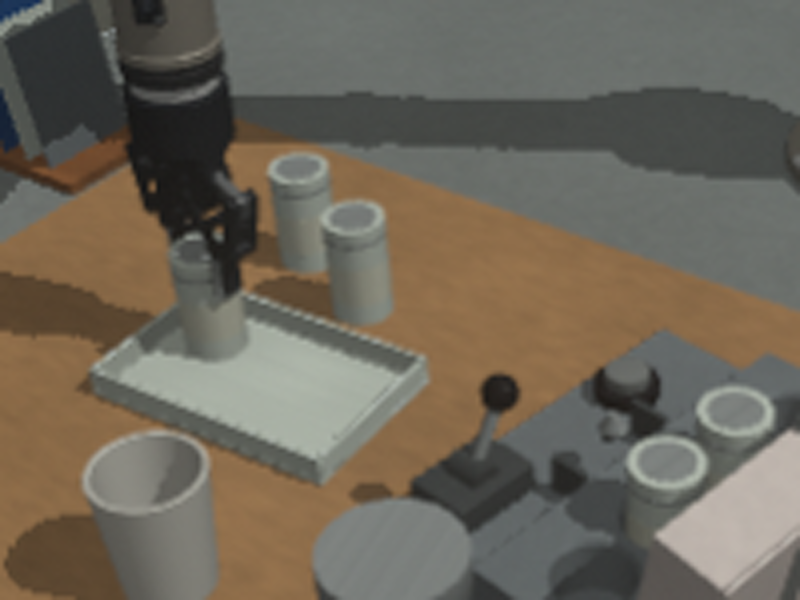

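Jar is on the tray floor (pixel (213,345)); contact at about 10 N. Release gently and rise.

Emit:
step_arm(
  steps=[0,-0.1,0,0,0,0,5.5,0,0,0,0,0,0,6.4,0,0,0,0,0,0,6.4,0,-2,0,0,0,0,6.4,0,-3,0,0,0,0,6.4,0,-4,0,0,0,0,7,0,-4,0,0,0,0,7,0,-3,0,0,0,0,7],
)

```text
t: 9.47
tcp_pos: [0.5533, -0.3485, 0.2185]
eef_rot: [-0.451, 0.545, -0.544, 0.451]
wrist_force: [0.8, -1.3, -0.2]
finger_gap: 0.0703
```

```bash
python3 - <<'E'
from h import *
goal([*sh(-.034,0),.22])
E
```

```text
t9.5 tcp [ 0.5533 -0.3485  0.2185] gap0.0703 F [ 0.8 -1.3 -0.2] | dcm [-44.29  -0.13  -9.66] | rot [-0.  -0.3 -0. ] |j7 -1.34
```

Emit:
step_arm(
  steps=[-2.5,0,-0.5,0,0,0,7,-3.8,0,-0.85,0,0,0,7,-4,0,-0.9,0,0,0,7,-4,0,-0.9,0,0,0,7,-4,0,-0.9,0,0,0,7,-4,0,-0.9,0,0,0,7,-4,0,-0.9,0,0,0,7,-4,0,-0.9,0,0,0,7,-4,0,-0.9,0,0,0,7,-4,0,-0.9,0,0,0,7,-3,0,-0.8,0,0,0,7,-1,0,0,0,0,0,7],
)

```text
t: 10.47
tcp_pos: [0.5485, 0.0875, 0.221]
eef_rot: [0.443, -0.539, 0.557, -0.45]
wrist_force: [-0.1, 0.5, -0.5]
finger_gap: 0.07
```

```bash
python3 - <<'E'
from h import *
goal([*sh(-.034,0),.16])
E
```

```text
t10.5 tcp [0.5485 0.0875 0.221 ] gap0.0700 F [-0.1  0.5 -0.5] | dcm [-1.58  6.05 -1.26] | rot [-1.5 -1.2  0.5] |j7 -2.14
```

Emit:
step_arm(
  steps=[-0.9,1,-0.6,-1,-1,0.5,7,-0.6,2,-0.4,-0.5,0,0,7,0,2,0,0,0,0,7,0,1,0,0,0,0,7,0,0,0,0,0,0,7],
)

```text
t: 10.88
tcp_pos: [0.5421, 0.1066, 0.1564]
eef_rot: [-0.454, 0.544, -0.541, 0.453]
wrist_force: [-0.6, 0.5, 0.8]
finger_gap: 0.0701
```

```bash
python3 - <<'E'
from h import *
goal([*sh(-.034,0),.088])
E
```

```text
t10.9 tcp [0.5421 0.1066 0.1564] gap0.0701 F [-0.6  0.5  0.8] | dcm [ 0.23  6.84 -0.08] | rot [ 0.2  0.2 -0.1] |j7 -2.17
```

Emit:
step_arm(
  steps=[0,2,-0.1,0,0,0,7,0,2,-0.1,0,0,0,7,0,1.5,0,0,0,0,7,0,1,0,0,0,0,7,0,0.3,0,0,0,0,7,0,0,0,0,0,0,7],
)

```text
t: 11.38
tcp_pos: [0.5429, 0.099, 0.0863]
eef_rot: [-0.451, 0.545, -0.545, 0.45]
wrist_force: [0.1, 0.8, 0.3]
finger_gap: 0.0701
```

```bash
python3 - <<'E'
from h import *
goal([*sh(-.034,0),.088])
E
```

```text
t11.4 tcp [0.5429 0.099  0.0863] gap0.0701 F [0.1 0.8 0.3] | dcm [-0.52 -0.17 -0.32] | rot [ 0.1 -0.4  0. ] |j7 -2.21
```

Emit:
step_arm(
  steps=[-0.5,0,-0.3,0,0,0,7,0,0,0,0,0,0,7,0,0,0,0,0,0,4,0,0,0,0,0,0,4,0,0,0,0,0,0,4,0,0,0,0,0,0,4],
)

```text
t: 11.88
tcp_pos: [0.5438, 0.1049, 0.0904]
eef_rot: [0.449, -0.544, 0.546, -0.452]
wrist_force: [-0.8, -0.3, -1.6]
finger_gap: 0.0484
```

```bash
python3 - <<'E'
from h import *
goal([*sh(-.034,0),.088])
E
```

```text
t11.9 tcp [0.5438 0.1049 0.0904] gap0.0484 F [-0.8 -0.3 -1.6] | dcm [ 0.08  0.23 -0.29] | rot [-0.3 -0.5 -0.1] |j7 -2.23
```

Emit:
step_arm(
  steps=[0,-1,0,0,0,0,4,0,-2,0,0,0,0,4,0,-3,0,0,0,0,4,0,-3,0,0,0,0,4,0,-3,0,0,0,0,4,0,-2,0,0,0,0,4],
)

```text
t: 12.38
tcp_pos: [0.5385, 0.1043, 0.2324]
eef_rot: [-0.453, 0.546, -0.543, 0.448]
wrist_force: [-0.1, 0.9, -2.5]
finger_gap: 0.0485
```

```bash
python3 - <<'E'
from h import *
goal([*tr(.03,0),.23])
E
```

```text
t12.4 tcp [0.5385 0.1043 0.2324] gap0.0485 F [-0.1  0.9 -2.5] | dcm [36.76  0.22 14.2 ] | rot [ 0.4 -0.4  0.1] |j7 -2.14
```

Emit:
step_arm(
  steps=[2,0,0.9,0,0,0,4,3.6,0,1.4,0,0,0,4,3.7,0,1.5,0,0,0,4,3.7,0,1.5,0,0,0,4,3.7,0,1.5,0,0,0,4,3.7,0,1.5,0,0,0,4,3.7,0,1.5,0,0,0,4,3.7,0,1.5,0,0,0,4,3.7,0,1.5,0,0,0,4,2.5,0,0.8,0,0,0,4,1,0,0,0,0,0,4],
)

```text
t: 13.3
tcp_pos: [0.6156, -0.2701, 0.2473]
eef_rot: [0.452, -0.538, 0.542, -0.46]
wrist_force: [0.3, -0.6, -2.3]
finger_gap: 0.0485
```

```bash
python3 - <<'E'
from h import *
goal([*tr(.03,0),.13])
E
```

```text
t13.3 tcp [ 0.6156 -0.2701  0.2473] gap0.0485 F [ 0.3 -0.6 -2.3] | dcm [ 1.5  11.71 -0.57] | rot [-0.7  0.8 -0.3] |j7 -1.48
```

Emit:
step_arm(
  steps=[0.8,2,-0.3,-0.5,0.5,0,4,0.5,3.5,-0.3,0,0,0,4,0,3.5,-0.2,0,0,0,4,0,3.5,-0.2,0,0,0,4,0,3,-0.2,0,0,0,4,0,1.5,-0.1,0,0,0,4,0,0,0,0,0,0,4],
)

```text
t: 13.88
tcp_pos: [0.6012, -0.2834, 0.0767]
eef_rot: [0.448, -0.543, 0.545, -0.456]
wrist_force: [-0.7, -0.3, -1.6]
finger_gap: 0.0489
```

```bash
python3 - <<'E'
from h import *
goal([*tr(.03,0),.065])
E
```

```text
t13.9 tcp [ 0.6012 -0.2834  0.0767] gap0.0489 F [-0.7 -0.3 -1.6] | dcm [-0.12  1.18  0.75] | rot [-0.5 -0.1 -0.4] |j7 -1.51
```

Emit:
step_arm(
  steps=[0,0.8,0.5,-0.5,0,-0.3,4,0,0.5,0.2,0,0,0,4,0,0.4,0,0,0,0,4],
)

```text
t: 14.13
tcp_pos: [0.6105, -0.2836, 0.0633]
eef_rot: [0.452, -0.543, 0.544, -0.453]
wrist_force: [-8.7, 0.5, 23.6]
finger_gap: 0.0483
```

Emit:
step_arm(
  steps=[0,-0.2,0,0,0,0,5.5,0,0,0,0,0,0,6.4,0,0,0,0,0,0,6.4,0,-2,0,0,0,0,6.4,0,-3,0,0,0,0,6.4,0,-4,0,0,0,0,7,0,-4,0,0,0,0,7,0,-3,0,0,0,0,7],
)

```text
t: 14.8
tcp_pos: [0.6108, -0.2815, 0.2307]
eef_rot: [-0.452, 0.543, -0.542, 0.454]
wrist_force: [0.5, -0.8, 1.4]
finger_gap: 0.0699
```

```bash
python3 - <<'E'
from h import *
goal([*sh(.034,0),.22])
snap('scene','s4.png',(100,100,300,250),4)
E
```

```text
t14.8 tcp [ 0.6108 -0.2815  0.2307] gap0.0699 F [ 0.5 -0.8  1.4] | dcm [-36.72   1.17  -7.  ] | rot [-0.   0.1 -0.2] |j7 -1.48
```

View pics/s4.png

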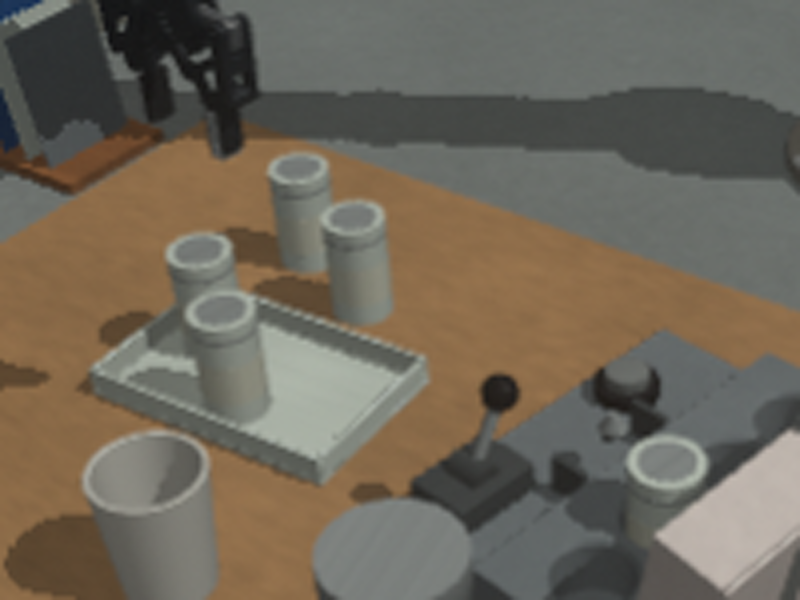

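Two mixed jars stand upright in the tray (tops at (200,255), (225,312)); one remains in pocket 2 (665,465).

Emit:
step_arm(
  steps=[-2.5,0,-0.5,0,0,0,7,-3.8,0,-0.75,0,0,0,7,-4,0,-0.8,0,0,0,7,-4,0,-0.8,0,0,0,7,-4,0,-0.8,0,0,0,7,-4,0,-0.8,0,0,0,7,-4,0,-0.8,0,0,0,7,-4,0,-0.8,0,0,0,7,-4,0,-0.8,0,0,0,7,-3,0.5,-0.3,0,0,0,7,-1,0.5,0,0,0,0,7],
)

```text
t: 15.77
tcp_pos: [0.6231, 0.1122, 0.2389]
eef_rot: [0.439, -0.533, 0.56, -0.459]
wrist_force: [-0.4, 0.5, 0.4]
finger_gap: 0.0701
```

```bash
python3 - <<'E'
from h import *
goal([*sh(.034,0),.16])
E
```

```text
t15.8 tcp [0.6231 0.1122 0.2389] gap0.0701 F [-0.4  0.5  0.4] | dcm [ 2.24  7.83 -1.51] | rot [-2.7 -0.7  0.1] |j7 -2.17
```

Emit:
step_arm(
  steps=[1.2,0,-0.7,-1.4,-0.7,0,7,0.9,1,-0.7,-1.3,0,0,7,0,2,0,0,0,0,7,0,2.5,0,0,0,0,7,0,1.5,0,0,0,0,7,0,0,0,0,0,0,7],
)

```text
t: 16.27
tcp_pos: [0.6058, 0.0947, 0.1657]
eef_rot: [0.453, -0.542, 0.544, -0.453]
wrist_force: [-0.9, -0.2, 0.4]
finger_gap: 0.0703
```

```bash
python3 - <<'E'
from h import *
goal([*sh(.034,0),.088])
E
```

```text
t16.3 tcp [0.6058 0.0947 0.1657] gap0.0703 F [-0.9 -0.2  0.4] | dcm [0.19 7.77 0.2 ] | rot [-0.2  0.1  0. ] |j7 -2.13
```

Emit:
step_arm(
  steps=[0,2.3,0,0,0,0,7,-0.1,2.3,0,0,0,0,7,-0.1,2,0,0,0,0,7,0,1,0,0,0,0,7,0,0.3,0,0,0,0,7,0,0,0,0,0,0,7],
)

```text
t: 16.77
tcp_pos: [0.6092, 0.0867, 0.0857]
eef_rot: [0.449, -0.543, 0.549, -0.45]
wrist_force: [0.4, -0.1, -0.6]
finger_gap: 0.0699
```

```bash
python3 - <<'E'
from h import *
goal([*sh(.034,0),.086])
E
```

```text
t16.8 tcp [0.6092 0.0867 0.0857] gap0.0699 F [ 0.4 -0.1 -0.6] | dcm [-0.53 -0.03 -0.26] | rot [-0.4 -0.7  0.2] |j7 -2.18
```

Emit:
step_arm(
  steps=[-0.5,0,-0.3,-0.4,-0.7,0,7,0,0,0,0,0,0,7,0,0,0,0,0,0,4,0,0,0,0,0,0,4,0,0,0,0,0,0,4,0,0,0,0,0,0,4,0,-1,0,0,0,0,4,0,-2,0,0,0,0,4,0,-3,0,0,0,0,4,0,-3,0,0,0,0,4,0,-3,0,0,0,0,4,0,-2,0,0,0,0,4],
)

```text
t: 17.77
tcp_pos: [0.6049, 0.0924, 0.2318]
eef_rot: [-0.456, 0.543, -0.542, 0.45]
wrist_force: [1.6, 0.4, -1.2]
finger_gap: 0.0484
```

```bash
python3 - <<'E'
from h import *
goal([*tr(-.03,.065),.23])
E
```

```text
t17.8 tcp [0.6049 0.0924 0.2318] gap0.0484 F [ 1.6  0.4 -1.2] | dcm [31.95  0.34 -0.19] | rot [0.4 0.1 0.3] |j7 -2.11
```

Emit:
step_arm(
  steps=[2,0,0,0,0,0,4,3.6,0,0,0,0,0,4,3.7,0,0,0,0,0,4,3.7,0,0,0,0,0,4,3.7,0,0,0,0,0,4,3.7,0,0,0,0,0,4,3.7,0,0,0,0,0,4,3.5,0,0,0,0,0,4,2,0,0,0,0,0,4,0.8,0,0,0,0,0,4],
)

```text
t: 18.6
tcp_pos: [0.5529, -0.21, 0.2453]
eef_rot: [0.454, -0.537, 0.541, -0.461]
wrist_force: [-0.2, -0.2, -2.5]
finger_gap: 0.0487
```

```bash
python3 - <<'E'
from h import *
goal([*tr(-.03,.065),.13])
E
```

```text
t18.6 tcp [ 0.5529 -0.21    0.2453] gap0.0487 F [-0.2 -0.2 -2.5] | dcm [ 1.31 11.51 -0.64] | rot [-0.6  1.  -0.2] |j7 -1.52
```

Emit:
step_arm(
  steps=[0.7,2,-0.3,-0.5,0.7,0,4,0.5,3.5,-0.2,0,0,0,4,0,3.5,0,0,0,0,4,0,3.5,0,0,0,0,4,0,3,0,0,0,0,4,0,1.3,0,0,0,0,4,0,0,0,0,0,0,4],
)

```text
t: 19.18
tcp_pos: [0.5509, -0.2196, 0.0773]
eef_rot: [0.449, -0.54, 0.545, -0.458]
wrist_force: [0.2, -0.2, -2.9]
finger_gap: 0.0488
```

```bash
python3 - <<'E'
from h import *
goal([*tr(-.03,.065),.062])
E
```

```text
t19.2 tcp [ 0.5509 -0.2196  0.0773] gap0.0488 F [ 0.2 -0.2 -2.9] | dcm [ 0.3   1.52 -0.49] | rot [-0.7  0.2 -0.3] |j7 -1.57
```

Emit:
step_arm(
  steps=[0.2,0.7,-0.4,-0.7,0,-0.3,4,0,0.5,-0.2,0,0,0,4,0,0.3,0,0,0,0,4],
)

```text
t: 19.43
tcp_pos: [0.5465, -0.218, 0.0639]
eef_rot: [0.454, -0.542, 0.542, -0.455]
wrist_force: [-5.0, 0.8, 21.8]
finger_gap: 0.0482
```

Emit:
step_arm(
  steps=[0,-0.2,0,0,0,0,5.5,0,0,0,0,0,0,6.4,0,0,0,0,0,0,6.4,0,-2,0,0,0,0,6.4,0,-3,0,0,0,0,6.4,0,-3,0,0,0,0,7,0,-2,0,0,0,0,7,0,-1,0,0,0,0,7],
)

```text
t: 20.1
tcp_pos: [0.5491, -0.2182, 0.1854]
eef_rot: [0.452, -0.539, 0.544, -0.457]
wrist_force: [0.6, -0.2, -0.2]
finger_gap: 0.0702
```

```bash
python3 - <<'E'
from h import *
goal([.4555,-.285,.16])
snap('scene','s5.png',(100,100,300,250),4)
snap('top','t5.png',(290,150,410,260),5)
E
```

```text
t20.1 tcp [ 0.5491 -0.2182  0.1854] gap0.0702 F [ 0.6 -0.2 -0.2] | dcm [ 8.21  2.45 -8.08] | rot [-0.6  0.4 -0. ] |j7 -1.53
```

View pics/s5.png

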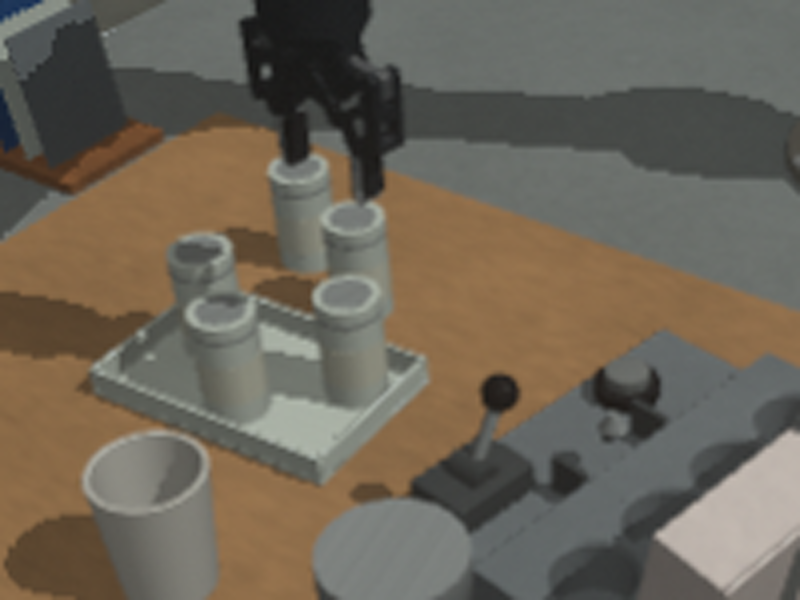

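View pics/t5.png

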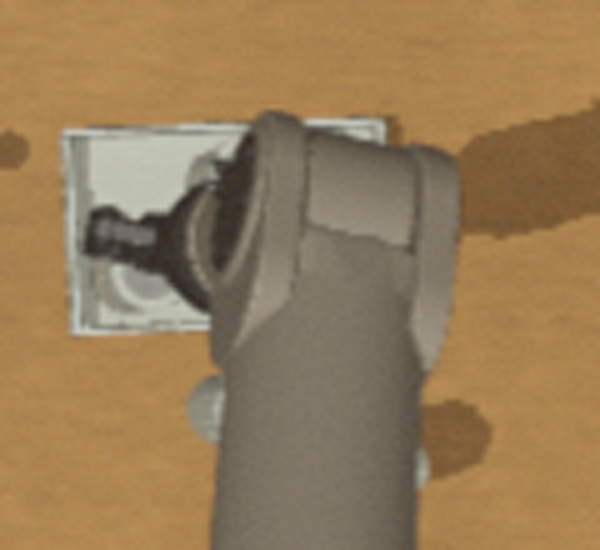

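All three mixed jars stand in the tray; the fresh jars are still at (300,170) and (355,218), as before. Go over the nearer one.

Emit:
step_arm(
  steps=[2,0,-2,0,0,0,7,2.5,0,-2.5,-0.6,0.4,0,7,2,0.5,-2,0,0,0,7,1,1,-1,0,0,0,7,0,0,0,0,0,0,7],
)

```text
t: 20.62
tcp_pos: [0.4582, -0.2777, 0.1632]
eef_rot: [-0.454, 0.544, -0.54, 0.454]
wrist_force: [-0.1, 0.1, -1.1]
finger_gap: 0.0697
```

```bash
python3 - <<'E'
from h import *
goal([.4555,-.285,.055])
E
```

```text
t20.6 tcp [ 0.4582 -0.2777  0.1632] gap0.0697 F [-0.1  0.1 -1.1] | dcm [ 0.81 10.81 -0.09] | rot [ 0.2  0.3 -0.2] |j7 -1.35
```

Emit:
step_arm(
  steps=[0.5,2,0,0,0.3,0,7,0.1,2.5,0,0,0,0,7,0,2.5,0,0,0,0,7,0,2,0,0,0,0,7,0,1,0,0,0,0,7,0,0,0,0,0,0,7],
)

```text
t: 21.12
tcp_pos: [0.4585, -0.2799, 0.056]
eef_rot: [-0.452, 0.547, -0.54, 0.453]
wrist_force: [-0.2, 0.7, 0.4]
finger_gap: 0.0699
```

```bash
python3 - <<'E'
from h import *
goal([.4555,-.285,.055])
E
```

```text
t21.1 tcp [ 0.4585 -0.2799  0.056 ] gap0.0699 F [-0.2  0.7  0.4] | dcm [ 0.55  0.1  -0.2 ] | rot [ 0.3  0.  -0.4] |j7 -1.39
```

Emit:
step_arm(
  steps=[0.5,0,-0.2,0.3,0,-0.4,7,0,0,0,0,0,0,7],
)

```text
t: 21.28
tcp_pos: [0.4564, -0.2834, 0.0556]
eef_rot: [-0.453, 0.544, -0.542, 0.453]
wrist_force: [-0.7, -0.8, 0.4]
finger_gap: 0.0699
```

```bash
python3 - <<'E'
from h import *
goal([.4555,-.285,.055])
E
```

```text
t21.3 tcp [ 0.4564 -0.2834  0.0556] gap0.0699 F [-0.7 -0.8  0.4] | dcm [ 0.17  0.06 -0.06] | rot [ 0.1  0.2 -0.1] |j7 -1.39
```

Emit:
step_arm(
  steps=[0.1,0,0,0,0,0,4,0,0,0,0,0,0,4,0,0,0,0,0,0,4,0,0,0,0,0,0,4,0,0,0,0,0,0,4],
)

```text
t: 21.7
tcp_pos: [0.4589, -0.286, 0.0597]
eef_rot: [0.452, -0.541, 0.545, -0.454]
wrist_force: [-0.1, 0.3, -1.8]
finger_gap: 0.0489
```

```bash
python3 - <<'E'
from h import *
goal([.4555,-.285,.055])
E
```

```text
t21.7 tcp [ 0.4589 -0.286   0.0597] gap0.0489 F [-0.1  0.3 -1.8] | dcm [-0.04  0.47 -0.35] | rot [-0.3  0.1  0.1] |j7 -1.39
```

Emit:
step_arm(
  steps=[0,-2,0,0,0,0,4,0,-3,0,0,0,0,4,0,-3.5,0,0,0,0,4,0,-3.5,0,0,0,0,4,0,-3.5,0,0,0,0,4,0,-1.5,0,0,0,0,4],
)

```text
t: 22.2
tcp_pos: [0.4534, -0.2829, 0.2311]
eef_rot: [-0.454, 0.546, -0.54, 0.453]
wrist_force: [1.0, -0.9, -1.7]
finger_gap: 0.0488
```

```bash
python3 - <<'E'
from h import *
goal([*sh(.034,0),.23])
goal([*sh(.034,-.15),.23])
E
```

```text
t22.2 tcp [ 0.4534 -0.2829  0.2311] gap0.0488 F [ 1.  -0.9 -1.7] | dcm [-39.67   0.22   8.49] | rot [ 0.5  0.2 -0.3] |j7 -1.32
t22.2 tcp [ 0.4534 -0.2829  0.2311] gap0.0488 F [ 1.  -0.9 -1.7] | dcm [-24.67   0.16   8.44] | rot [ 0.5  0.2 -0.3] |j7 -1.32
```

Emit:
step_arm(
  steps=[-2.5,0,0.4,0,0,0,4,-3.8,0,0.7,0,0,0,4,-3.8,0,0.7,0,0,0,4,-3.8,0,0.7,0,0,0,4,-3.8,0,0.7,0,0,0,4,-3.8,0,0.7,0,0,0,4,-3.8,0,0.7,0,0,0,4,-3.8,0,0.7,0,0,0,4,-3.8,0,0.7,0,0,0,4,-3,0,0.5,0,0,0,4,-1.5,0,0.2,0,0,0,4,0,0,0,0,0,0,4],
)

```text
t: 23.2
tcp_pos: [0.5941, 0.0834, 0.2376]
eef_rot: [0.449, -0.544, 0.547, -0.451]
wrist_force: [-0.8, -0.3, -1.2]
finger_gap: 0.0484
```

```bash
python3 - <<'E'
from h import *
goal([*sh(.034,0),.16])
E
```

```text
t23.2 tcp [0.5941 0.0834 0.2376] gap0.0484 F [-0.8 -0.3 -1.2] | dcm [-1.13  7.77  1.11] | rot [-0.3 -0.5  0. ] |j7 -2.11
```

Now move to above the pocket with the foot just above the block, then look.

Emit:
step_arm(
  steps=[-0.9,1,0.8,-0.3,-0.5,0,4,-0.2,2,0.2,0,0,0,4,0,2,0,0,0,0,4,0,2,0,0,0,0,4,0,0.7,0,0,0,0,4,0,0,0,0,0,0,4],
)

```text
t: 23.7
tcp_pos: [0.6061, 0.0904, 0.1586]
eef_rot: [0.453, -0.542, 0.545, -0.452]
wrist_force: [1.0, -0.7, -1.3]
finger_gap: 0.0488
```

```bash
python3 - <<'E'
from h import *
goal([*sh(.034,0),.14])
snap('scene','s6.png',(200,130,360,250),5)
snap('top','t6.png',(180,130,300,220),6)
E
```

```text
t23.7 tcp [0.6061 0.0904 0.1586] gap0.0488 F [ 1.  -0.7 -1.3] | dcm [-0.23  1.86  0.12] | rot [-0.1  0.   0.2] |j7 -2.15
```

View pics/s6.png

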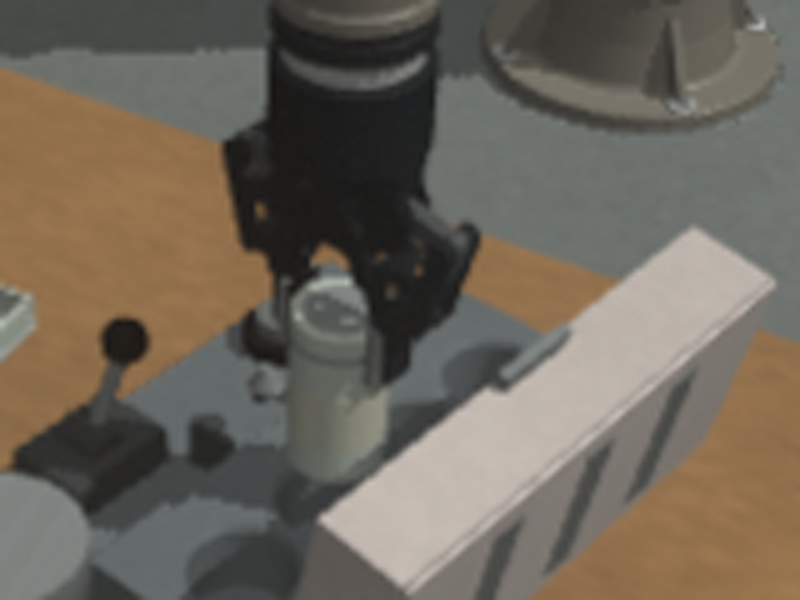

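View pics/t6.png

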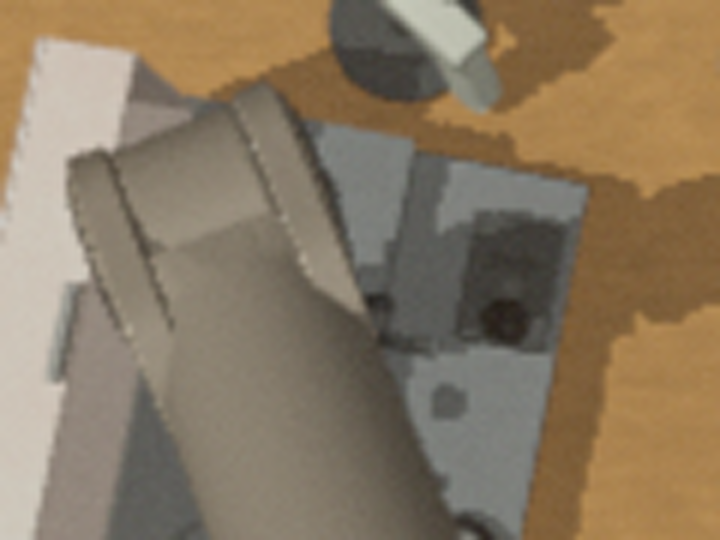

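```bash
python3 - <<'E'
from h import *
s=st(); im=cv2.resize(cv2.imread('pics/raw_s6.png')[160:240,240:330],None,fx=8,fy=8,interpolation=cv2.INTER_CUBIC)
t=np.linspace(0,2*np.pi,80)
x,y,z=s['tcp_pos']; 
for dz,dh,c in((.0575,0,(0,0,255)),(.0575,.09,(0,0,255))):
    P=np.c_[x+.025*np.cos(t),y+.025*np.sin(t),np.full(80,z-dz+dh)]
    q=(proj('scene',P)-[240,160]+.5)*8-.5
    cv2.polylines(im,[q.astype(int)],True,c,1)
P=np.r_[[[*sh(.034+.028*np.cos(a),.028*np.sin(a)),.072] for a in t]]
cv2.polylines(im,[((proj('scene',P)-[240,160]+.5)*8-.5).astype(int)],True,(0,255,0),1)
cv2.imwrite('pics/ov6.png',im)
E
```

```text
(no output)
```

View pics/ov6.png

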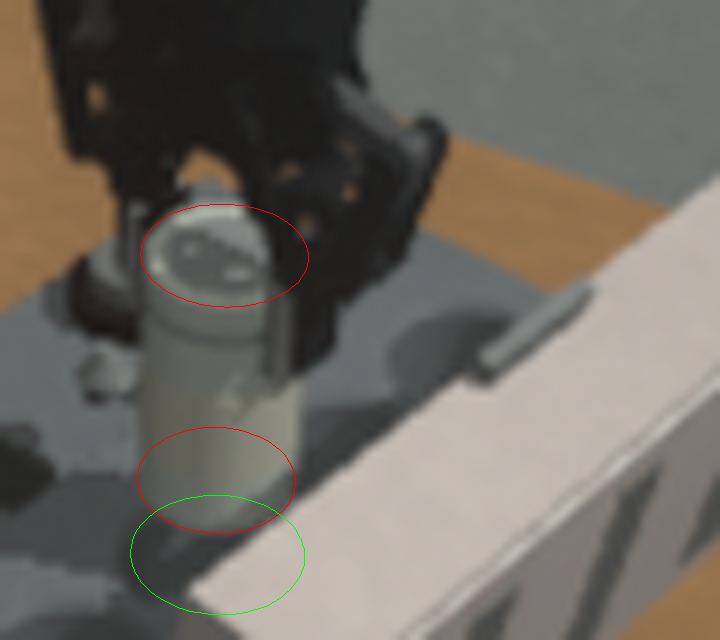

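The overlay agrees with the jar to about 1 mm. Lower to just above the bore and centre.

Emit:
step_arm(
  steps=[-0.25,1,0.1,0,0,0,4,-0.1,0.9,0,0,0,0,4,0,0,0,0,0,0,4],
)

```text
t: 24.05
tcp_pos: [0.6114, 0.0935, 0.1436]
eef_rot: [0.449, -0.541, 0.547, -0.454]
wrist_force: [-0.5, -0.4, -2.4]
finger_gap: 0.0487
```

```bash
python3 - <<'E'
from h import *
goal([*sh(.035,0),.1255])
E
```

```text
t24.1 tcp [0.6114 0.0935 0.1436] gap0.0487 F [-0.5 -0.4 -2.4] | dcm [ 0.18  1.81 -0.27] | rot [-0.6 -0.1  0. ] |j7 -2.17
```

Emit:
step_arm(
  steps=[0.2,0.5,-0.35,-0.6,0,0,4,0,0.4,0,0,0,0,4],
)

```text
t: 24.22
tcp_pos: [0.6083, 0.0925, 0.1352]
eef_rot: [0.451, -0.543, 0.544, -0.453]
wrist_force: [0.3, -0.2, -1.8]
finger_gap: 0.0486
```

```bash
python3 - <<'E'
from h import *
goal([*sh(.035,0),.1255])
E
```

```text
t24.2 tcp [0.6083 0.0925 0.1352] gap0.0486 F [ 0.3 -0.2 -1.8] | dcm [0.03 0.97 0.04] | rot [-0.1 -0.1 -0. ] |j7 -2.17
```

Centred. Lower in.

Emit:
step_arm(
  steps=[0,0.7,0,0,0,0,4,0,0.7,0,0,0,0,4],
)

```text
t: 24.38
tcp_pos: [0.6091, 0.0926, 0.1212]
eef_rot: [0.451, -0.543, 0.545, -0.453]
wrist_force: [0.0, 0.4, -2.3]
finger_gap: 0.0486
```

```bash
python3 - <<'E'
from h import *
goal([*sh(.035,0),.0875])
E
```

```text
t24.4 tcp [0.6091 0.0926 0.1212] gap0.0486 F [ 0.   0.4 -2.3] | dcm [ 0.06  3.37 -0.05] | rot [-0.2 -0.1 -0.1] |j7 -2.17
```

In the bore (foot below the block's top, no contact force).

Emit:
step_arm(
  steps=[0,0.8,-0.1,-0.1,0,0,4,0,0.8,-0.05,0,0,0,4,0,0.8,0,0,0,0,4],
)

```text
t: 24.63
tcp_pos: [0.6079, 0.0929, 0.0948]
eef_rot: [0.451, -0.543, 0.544, -0.453]
wrist_force: [1.4, 0.6, -1.0]
finger_gap: 0.0482
```

```bash
python3 - <<'E'
from h import *
goal([*sh(.035,0),.0875])
E
```

```text
t24.6 tcp [0.6079 0.0929 0.0948] gap0.0482 F [ 1.4  0.6 -1. ] | dcm [0.06 0.73 0.08] | rot [-0.2 -0.1 -0.1] |j7 -2.19
```

Emit:
step_arm(
  steps=[0,0.5,0.05,0,0,0,4,0,0.4,0,0,0,0,4],
)

```text
t: 24.8
tcp_pos: [0.6087, 0.0926, 0.0874]
eef_rot: [0.451, -0.543, 0.545, -0.452]
wrist_force: [-15.1, -4.9, 50.0]
finger_gap: 0.0482
```

Emit:
step_arm(
  steps=[0,-0.3,0,0,0,0,5.5,0,0,0,0,0,0,6.4,0,0,0,0,0,0,6.4,0,-1.5,0,0,0,0,6.4,0,-3,0,0,0,0,6.4,0,-3.5,0,0,0,0,7,0,-3,0,0,0,0,7,0,-2,0,0,0,0,7],
)

```text
t: 25.47
tcp_pos: [0.6049, 0.0922, 0.2177]
eef_rot: [-0.456, 0.546, -0.542, 0.448]
wrist_force: [1.8, -0.3, -0.0]
finger_gap: 0.0701
```

```bash
python3 - <<'E'
from h import *
snap('scene','s7.png',(200,130,360,250),5)
goal([.4197,-.3714,.22])
E
```

```text
t25.5 tcp [0.6072 0.0929 0.2217] gap0.0700 F [ 1.6 -0.   2.3] | dcm [49.07  0.3  -9.94] | rot [ 0.2 -0.1  0.1] |j7 -2.13
```

View pics/s7.png

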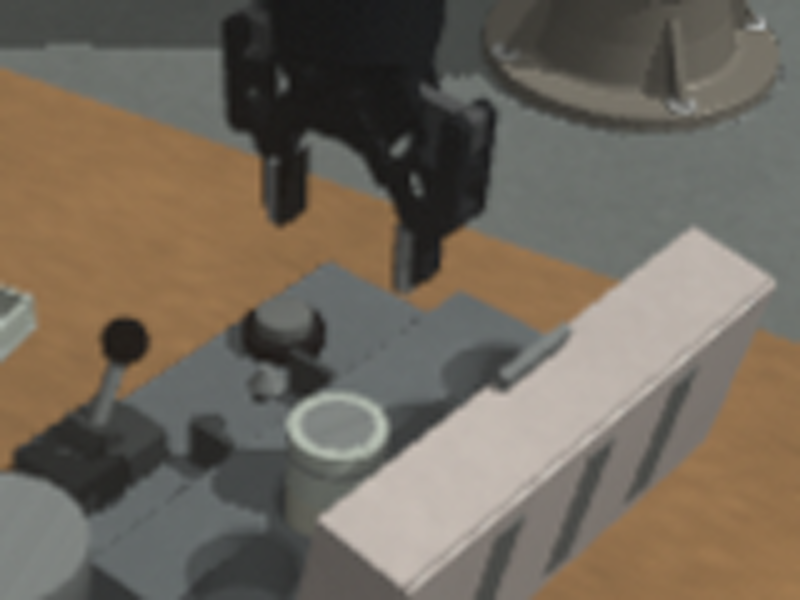

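The jar stands in pocket 2 (top at (337,427), flush like the mixed one was). With the arm away, recheck the second fresh jar and pocket from above.

```bash
python3 - <<'E'
from h import *
snap('top','t7.png',(290,150,410,260),5)
E
```

```text
(no output)
```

View pics/t7.png

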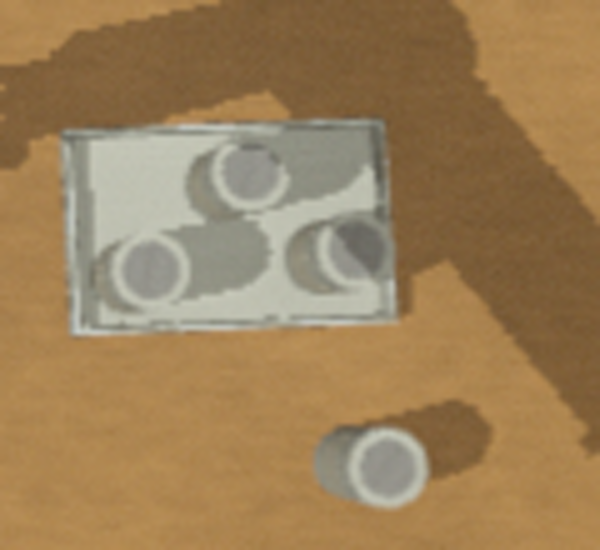

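```bash
python3 - <<'E'
from h import *
b=lambda x,y,z:pix('top',290+(x+.5)/5-.5,150+(y+.5)/5-.5,z)[:2]
print('fresh',b(388,467,.09))
for p in((151,271),(249,175),(354,248)):
    w=b(*p,.094); print(rot2(-TT,w-TRO).round(4))
E
```

```text
fresh [ 0.41994163 -0.37153022]
[-0.031   0.0689]
[0.0285 0.0019]
[-0.0215 -0.0637]
```

Emit:
step_arm(
  steps=[2.5,0,-0.6,0,0,0,7,4,0,-0.8,0,0,0,7,4,0,-0.8,0,0,0,7,4,0,-0.8,0,0,0,7,4,0,-0.8,0,0,0,7,4,0,-0.8,0,0,0,7,4,0,-0.8,0,0,0,7,4,0,-0.8,0,0,0,7,4,0,-0.8,0,0,0,7,4,0,-0.8,0,0,0,7,3.5,0,-0.6,0,0,0,7,2,0,-0.3,0,0,0,7],
)

```text
t: 26.57
tcp_pos: [0.4339, -0.3271, 0.2037]
eef_rot: [-0.459, 0.547, -0.533, 0.454]
wrist_force: [0.2, 0.0, -0.2]
finger_gap: 0.0697
```

```bash
python3 - <<'E'
from h import *
goal([.4195,-.371,.15])
E
```

```text
t26.6 tcp [ 0.4339 -0.3271  0.2037] gap0.0697 F [ 0.2  0.  -0.2] | dcm [ 4.61  5.35 -0.58] | rot [ 1.1  0.9 -0.4] |j7 -1.24
```

The mixed jars are well within the tray limits; the fresh jar is at (0.4199, -0.3715).

Emit:
step_arm(
  steps=[2,1,-0.3,1,0.9,-0.4,7,2,1.5,-0.2,0,0,0,7,0.4,2,0,0,0,0,7,0,1,0,0,0,0,7,0,0,0,0,0,0,7],
)

```text
t: 26.98
tcp_pos: [0.4124, -0.3786, 0.1407]
eef_rot: [-0.45, 0.549, -0.545, 0.446]
wrist_force: [-0.0, 0.4, 0.6]
finger_gap: 0.0702
```

```bash
python3 - <<'E'
from h import *
goal([.4198,-.3715,.055])
E
```

```text
t27.0 tcp [ 0.4124 -0.3786  0.1407] gap0.0702 F [-0.   0.4  0.6] | dcm [-0.85  8.56  0.66] | rot [ 0.5 -0.9  0.1] |j7 -1.18
```

Emit:
step_arm(
  steps=[-0.5,0.5,0.5,0.4,-0.9,0,7,-0.2,2,0.1,0,0,0,7,0,2,0,0,0,0,7,0,2,0,0,0,0,7,0,1.3,0,0,0,0,7,0,0,0,0,0,0,7],
)

```text
t: 27.48
tcp_pos: [0.4276, -0.3658, 0.0612]
eef_rot: [0.455, -0.539, 0.542, -0.458]
wrist_force: [-1.1, 0.4, -0.0]
finger_gap: 0.0701
```

```bash
python3 - <<'E'
from h import *
goal([.4198,-.3715,.055])
E
```

```text
t27.5 tcp [ 0.4276 -0.3658  0.0612] gap0.0701 F [-1.1  0.4 -0. ] | dcm [ 0.7   0.62 -0.67] | rot [-0.4  0.8 -0.1] |j7 -1.21
```

Emit:
step_arm(
  steps=[0.7,0.6,-0.6,-0.4,0.8,0,7,0,0,0,0,0,0,7],
)

```text
t: 27.65
tcp_pos: [0.4223, -0.3699, 0.0556]
eef_rot: [-0.453, 0.543, -0.542, 0.454]
wrist_force: [-0.1, 0.0, -0.3]
finger_gap: 0.0697
```

```bash
python3 - <<'E'
from h import *
goal([.4198,-.3715,.055])
E
```

```text
t27.6 tcp [ 0.4223 -0.3699  0.0556] gap0.0697 F [-0.1  0.  -0.3] | dcm [ 0.2   0.06 -0.22] | rot [ 0.   0.3 -0.1] |j7 -1.21
```

Emit:
step_arm(
  steps=[0.15,0,-0.2,0,0,0,4,0,0,0,0,0,0,4,0,0,0,0,0,0,4,0,0,0,0,0,0,4,0,-2,0,0,0,0,4,0,-3,0,0,0,0,4,0,-3.5,0,0,0,0,4,0,-3.5,0,0,0,0,4,0,-3.5,0,0,0,0,4,0,-1.5,0,0,0,0,4],
)

```text
t: 28.48
tcp_pos: [0.4167, -0.3687, 0.2302]
eef_rot: [-0.454, 0.546, -0.539, 0.454]
wrist_force: [0.9, -0.7, -1.3]
finger_gap: 0.0485
```

```bash
python3 - <<'E'
from h import *
goal([*sh(-.102,0),.23])
E
```

```text
t28.5 tcp [ 0.4167 -0.3687  0.2302] gap0.0485 F [ 0.9 -0.7 -1.3] | dcm [-48.82   0.37  -2.94] | rot [ 0.4  0.3 -0.4] |j7 -1.15
```

Emit:
step_arm(
  steps=[-2.5,0,-0.2,0,0,0,4,-3.8,0,-0.3,0,0,0,4,-4,0,-0.3,0,0,0,4,-4,0,-0.3,0,0,0,4,-4,0,-0.3,0,0,0,4,-4,0,-0.3,0,0,0,4,-4,0,-0.3,0,0,0,4,-4,0,-0.3,0,0,0,4,-4,0,-0.3,0,0,0,4,-4,0,-0.3,0,0,0,4,-3.5,0,-0.2,0,0,0,4,-2.5,0,0,0,0,0,4],
)

```text
t: 29.48
tcp_pos: [0.4684, 0.0793, 0.2377]
eef_rot: [0.448, -0.542, 0.552, -0.449]
wrist_force: [0.0, -0.0, -2.4]
finger_gap: 0.0486
```

```bash
python3 - <<'E'
from h import *
goal([*sh(-.102,0),.16])
E
```

```text
t29.5 tcp [0.4684 0.0793 0.2377] gap0.0486 F [ 0.  -0.  -2.4] | dcm [-3.86  7.74 -0.3 ] | rot [-0.7 -0.8  0.4] |j7 -2.10
```

Emit:
step_arm(
  steps=[-1.8,0,-0.2,-0.7,-0.8,0.4,4,-1.2,1.5,0,0,0,0,4,-0.3,2,0,0,0,0,4,0,2,0,0,0,0,4,0,1.5,0,0,0,0,4,0,0,0,0,0,0,4],
)

```text
t: 29.98
tcp_pos: [0.4726, 0.126, 0.1681]
eef_rot: [0.454, -0.539, 0.54, -0.46]
wrist_force: [-0.3, -0.3, -2.1]
finger_gap: 0.049
```

```bash
cat > ov.py <<'E'
from h import *
import sys
lx=float(sys.argv[1]); fn=sys.argv[2]; dz=.0575
s=st(); goal([*sh(lx,0),.14]); s=st(); raw=robot.capture('scene')[:,:,::-1]
x,y,z=s['tcp_pos']; t=np.linspace(0,2*np.pi,80)
c=proj('scene',[[x,y,z-.02]])[0].astype(int); o=np.array([c[0]-45,c[1]-40])
im=cv2.resize(raw[o[1]:o[1]+80,o[0]:o[0]+90].copy(),None,fx=8,fy=8,interpolation=cv2.INTER_CUBIC)
f=lambda P:((proj('scene',P)-o+.5)*8-.5).astype(int)
for dh in(0,.09): cv2.polylines(im,[f(np.c_[x+.025*np.cos(t),y+.025*np.sin(t),np.full(80,z-dz+dh)])],True,(0,0,255),1)
cv2.polylines(im,[f(np.array([[*sh(lx+.028*np.cos(a),.028*np.sin(a)),.072] for a in t]))],True,(0,255,0),1)
cv2.imwrite('pics/'+fn,im)
E
python3 ov.py -.102 ov8.png
```

```text
t30.0 tcp [0.4726 0.126  0.1681] gap0.0490 F [-0.3 -0.3 -2.1] | dcm [0.89 2.81 0.26] | rot [-0.4  1.  -0.4] |j7 -2.23
```

View pics/ov8.png

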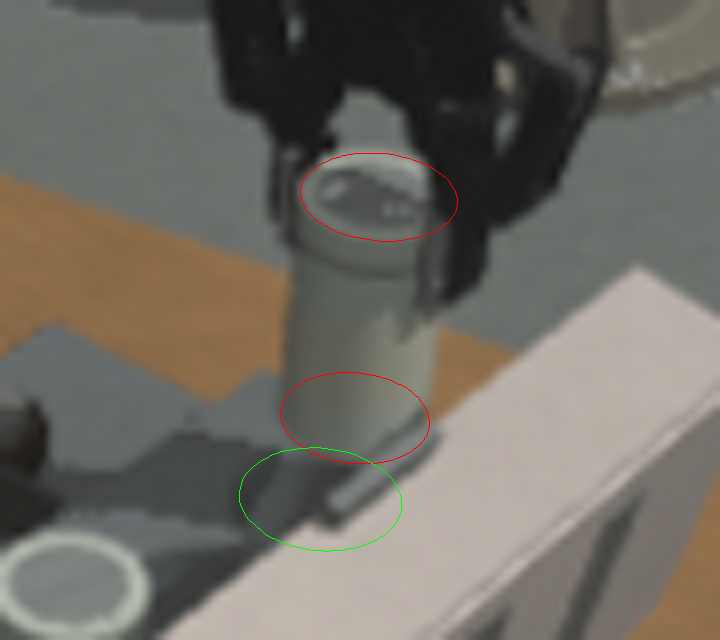

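Overlay again within ~1.5 mm. Centre and lower.

Emit:
step_arm(
  steps=[0.7,0.8,0.3,-0.4,1,-0.4,4,0,1,0.1,0,0,0,4,0,0.7,0,0,0,0,4],
)

```text
t: 30.28
tcp_pos: [0.4794, 0.1181, 0.1465]
eef_rot: [0.449, -0.542, 0.546, -0.453]
wrist_force: [0.0, -0.3, -2.6]
finger_gap: 0.0489
```

```bash
python3 - <<'E'
from h import *
goal([*sh(-.101,0),.1255])
E
```

```text
t30.3 tcp [0.4794 0.1181 0.1465] gap0.0489 F [ 0.  -0.3 -2.6] | dcm [ 0.21  2.1  -0.43] | rot [-0.4 -0.2 -0.1] |j7 -2.26
```

Emit:
step_arm(
  steps=[0.2,0.6,-0.45,-0.4,0,0,4,0,0.5,-0.05,0,0,0,4],
)

```text
t: 30.45
tcp_pos: [0.4743, 0.1161, 0.1345]
eef_rot: [-0.45, 0.545, -0.545, 0.451]
wrist_force: [-1.7, 0.6, -1.3]
finger_gap: 0.0488
```

```bash
python3 - <<'E'
from h import *
goal([*sh(-.101,0),.1255])
E
```

```text
t30.4 tcp [0.4743 0.1161 0.1345] gap0.0488 F [-1.7  0.6 -1.3] | dcm [-0.08  0.9   0.04] | rot [-0.  -0.3 -0.1] |j7 -2.26
```

Emit:
step_arm(
  steps=[-0.1,0.6,0,0,0,0,4,0,0.6,0,0,0,0,4],
)

```text
t: 30.62
tcp_pos: [0.4746, 0.1169, 0.1216]
eef_rot: [0.45, -0.545, 0.545, -0.451]
wrist_force: [-1.0, -0.5, -2.2]
finger_gap: 0.0487
```

```bash
python3 - <<'E'
from h import *
goal([*sh(-.101,0),.0875])
E
```

```text
t30.6 tcp [0.4746 0.1169 0.1216] gap0.0487 F [-1.  -0.5 -2.2] | dcm [0.   3.41 0.03] | rot [-0.1 -0.4 -0.1] |j7 -2.28
```

Emit:
step_arm(
  steps=[0,0.8,-0.05,-0.1,-0.2,0,4,-0.05,0.8,-0.05,0,0,0,4,0,0.8,0,0,0,0,4],
)

```text
t: 30.87
tcp_pos: [0.4741, 0.118, 0.0958]
eef_rot: [-0.451, 0.544, -0.544, 0.452]
wrist_force: [-0.4, 0.5, -1.1]
finger_gap: 0.0487
```

```bash
python3 - <<'E'
from h import *
goal([*sh(-.101,0),.0875])
E
```

```text
t30.9 tcp [0.4741 0.118  0.0958] gap0.0487 F [-0.4  0.5 -1.1] | dcm [0.1  0.83 0.09] | rot [-0.  -0.1 -0.1] |j7 -2.31
```

Emit:
step_arm(
  steps=[0.1,0.4,0.05,0,0,0,4,0,0.3,0,0,0,0,4],
)

```text
t: 31.03
tcp_pos: [0.4736, 0.1167, 0.087]
eef_rot: [-0.452, 0.544, -0.543, 0.452]
wrist_force: [-8.3, -5.5, 42.7]
finger_gap: 0.0487
```

Emit:
step_arm(
  steps=[0,-0.3,0,0,0,0,5.5,0,0,0,0,0,0,6.4,0,0,0,0,0,0,6.4,0,-1.5,0,0,0,0,6.4,0,-3,0,0,0,0,6.4,0,-3.5,0,0,0,0,6.4,0,-4,0,0,0,0,4,0,-4,0,0,0,0,0,0,-4,0,0,0,0,0,0,-4,0,0,0,0,0,0,-3,0,0,0,0,0],
)

```text
t: 31.95
tcp_pos: [0.4708, 0.1159, 0.3662]
eef_rot: [-0.456, 0.546, -0.541, 0.449]
wrist_force: [0.9, -0.0, 0.0]
finger_gap: 0.0035
```

```bash
python3 - <<'E'
from h import *
goal([*sh(-.102,-.16),.33])
snap('scene','s9.png',(200,130,360,250),5)
E
```

```text
t31.9 tcp [0.4708 0.1159 0.3662] gap0.0035 F [ 0.9 -0.   0. ] | dcm [15.82  3.66  0.31] | rot [0.7 0.  0.2] |j7 -2.11
```

View pics/s9.png

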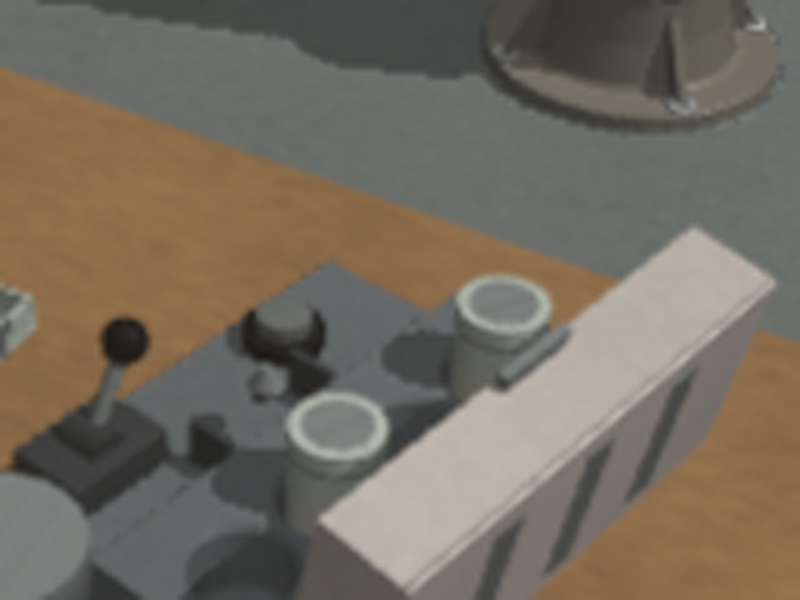

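```bash
python3 - <<'E'
from h import *
for i,p in((0,(503,304)),(2,(337,428))):
    w=pix('scene',200+(p[0]+.5)/5-.5,130+(p[1]+.5)/5-.5,.12); print(i,w,sh(-.102+.068*i,0))
goal([*sh(0,.185),.26])
E
```

```text
0 [0.47460161 0.11794844 0.12      ] [0.47389206 0.11700181]
2 [0.60951455 0.09255983 0.12      ] [0.60763598 0.09233273]
t32.0 tcp [0.4737 0.117  0.372 ] gap0.0001 F [1.1 1.8 5.2] | dcm [-18.49  11.2   10.26] | rot [ 0.1  0.  -0.1] |j7 -2.11
```

Both fresh jars match the seated position (tops at z 0.12 within 2 mm). Now go behind the lid.

Emit:
step_arm(
  steps=[-2,0,1,0,0,0,0,-3,0,1.7,0,0,0,0,-3,0,1.7,0,0,0,0,-3,0,1.7,0,0,0,0,-3,1,1.7,0,0,0,0,-2.5,2,1.5,0,0,0,0,-1.5,3,0.8,0,0,0,0,0,3,0,0,0,0,0,0,0,0,0,0,0,0],
)

```text
t: 32.75
tcp_pos: [0.6193, 0.282, 0.2873]
eef_rot: [0.443, -0.542, 0.549, -0.456]
wrist_force: [-0.7, -0.8, -0.8]
finger_gap: -0.0001
```

```bash
python3 - <<'E'
from h import *
goal([*sh(0,.18),.165])
E
```

```text
t32.8 tcp [0.6193 0.282  0.2873] gap-0.0001 F [-0.7 -0.8 -0.8] | dcm [ 0.98 12.2  -1.34] | rot [-1.2 -0.6 -0.5] |j7 -2.49
```

Emit:
step_arm(
  steps=[0.3,2.5,-0.7,-1.2,-0.6,-0.5,0,0.2,3,-0.5,0,0,0,0,0,3,0,0,0,0,0,0,2.5,0,0,0,0,0,0,0.8,0,0,0,0,0,0,0,0,0,0,0,0],
)

```text
t: 33.25
tcp_pos: [0.6095, 0.2799, 0.1718]
eef_rot: [0.45, -0.543, 0.545, -0.454]
wrist_force: [-0.5, 0.3, 0.1]
finger_gap: -0.0002
```

```bash
python3 - <<'E'
from h import *
goal([*sh(0,.145),.165])
E
```

```text
t33.2 tcp [0.6095 0.2799 0.1718] gap-0.0002 F [-0.5  0.3  0.1] | dcm [ 3.98  0.67 -0.17] | rot [-0.3 -0.1 -0.2] |j7 -2.53
```

Emit:
step_arm(
  steps=[1.5,0,0,-0.3,0,0,0,2,0,0,0,0,0,0,1.5,-0.2,0,0,0,0,0,1.5,-0.3,0,0,0,0,0,1.5,-0.3,0,0,0,0,0,1.5,-0.3,0,0,0,0,0],
)

```text
t: 33.75
tcp_pos: [0.5957, 0.2003, 0.1986]
eef_rot: [-0.442, 0.545, -0.538, 0.466]
wrist_force: [-0.7, 0.7, -0.4]
finger_gap: -0.0
```

```bash
python3 - <<'E'
from h import *
goal([*sh(0,.0886),.185])
E
```

```text
t33.8 tcp [0.5957 0.2003 0.1986] gap-0.0000 F [-0.7  0.7 -0.4] | dcm [ 1.58  1.31 -0.3 ] | rot [-0.8  0.4 -1.9] |j7 -2.37
```

```bash
python3 - <<'E'
from h import *
snap('scene','s10.png',(180,90,360,250),4.4)
E
```

```text
(no output)
```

View pics/s10.png

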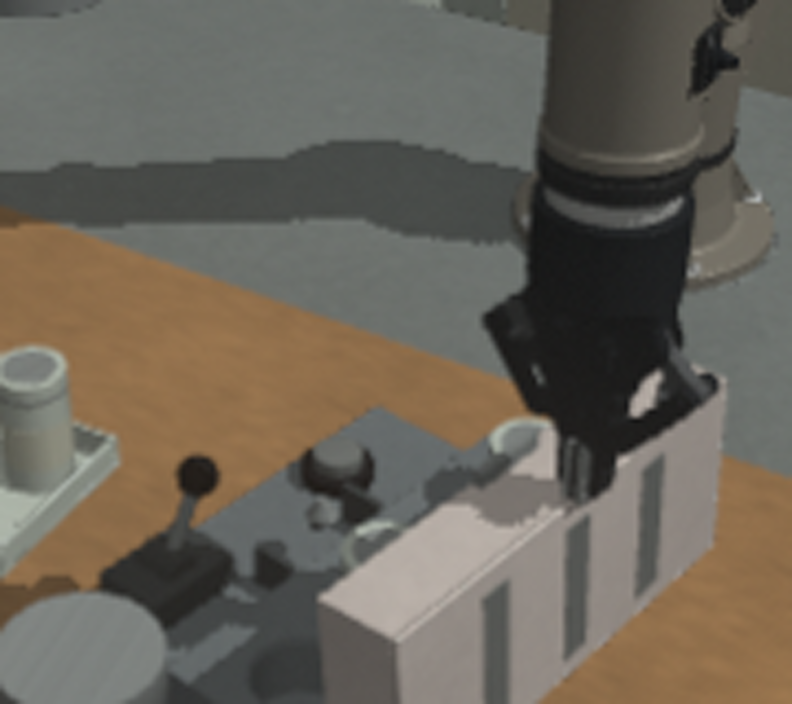

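The lid is near vertical with the finger at its very top edge (580,500): too high. Back off, lower, push again.

Emit:
step_arm(
  steps=[-2,0,-0.2,-0.8,0.4,-1.9,0,-2.5,0,0,0,0,0,0,-1.5,1,0,0,0,0,0,0,0,0,0,0,0,0],
)

```text
t: 34.13
tcp_pos: [0.6124, 0.2523, 0.2002]
eef_rot: [0.445, -0.542, 0.553, -0.45]
wrist_force: [-0.9, 0.1, -0.3]
finger_gap: 0.0001
```

```bash
python3 - <<'E'
from h import *
goal([*sh(0,.155),.163])
E
```

```text
t34.1 tcp [0.6124 0.2523 0.2002] gap0.0001 F [-0.9  0.1 -0.3] | dcm [ 0.32  3.7  -1.02] | rot [-1.  -1.   0.3] |j7 -2.50
```

Emit:
step_arm(
  steps=[-0.5,1.3,-0.7,-1,-1,0.3,0,0,1.7,-0.3,0,0,0,0,0,1,0,0,0,0,0,0,0,0,0,0,0,0],
)

```text
t: 34.47
tcp_pos: [0.6058, 0.2607, 0.1632]
eef_rot: [0.451, -0.543, 0.543, -0.455]
wrist_force: [0.0, -0.1, -0.7]
finger_gap: -0.0001
```

```bash
python3 - <<'E'
from h import *
goal([*sh(0,.145),.161])
E
```

```text
t34.5 tcp [0.6058 0.2607 0.1632] gap-0.0001 F [ 0.  -0.1 -0.7] | dcm [ 2.02  0.21 -0.17] | rot [-0.3  0.1 -0.3] |j7 -2.50
```

Emit:
step_arm(
  steps=[1.5,0.2,0,-0.3,0,-0.3,0,1.5,0.2,0,0,0,0,0,1.5,0.2,0,0,0,0,0],
)

```text
t: 34.72
tcp_pos: [0.5991, 0.224, 0.1611]
eef_rot: [-0.449, 0.544, -0.539, 0.46]
wrist_force: [0.7, 6.6, 5.0]
finger_gap: 0.0003
```

```bash
python3 - <<'E'
from h import *
goal([*sh(0,.121),.172])
E
```

```text
t34.7 tcp [0.5991 0.224  0.1611] gap0.0003 F [0.7 6.6 5. ] | dcm [ 0.67 -1.1  -0.17] | rot [-0.2  0.5 -1. ] |j7 -2.44
```

Emit:
step_arm(
  steps=[1.5,-0.3,0,-0.2,0.4,-1,0,1.5,-0.2,0,0,0,-0.5,0,1.5,-0.1,0,0,0,-0.5,0],
)

```text
t: 34.97
tcp_pos: [0.5919, 0.1841, 0.1722]
eef_rot: [0.452, -0.541, 0.544, -0.454]
wrist_force: [-0.0, 5.7, -0.9]
finger_gap: -0.0002
```

```bash
python3 - <<'E'
from h import *
goal([*sh(0,.0546),.18])
E
```

```text
t35.0 tcp [0.5919 0.1841 0.1722] gap-0.0002 F [-0.   5.7 -0.9] | dcm [ 3.28 -0.78 -0.19] | rot [-0.3  0.1  0. ] |j7 -2.39
```

Emit:
step_arm(
  steps=[1.5,-0.1,0,-0.3,0,-0.3,0,1.5,0,0,0,0,-0.5,0,1.5,0,0,0,0,-0.5,0],
)

```text
t: 35.22
tcp_pos: [0.5848, 0.142, 0.1777]
eef_rot: [0.454, -0.539, 0.547, -0.452]
wrist_force: [0.5, 5.1, 1.5]
finger_gap: 0.0002
```

```bash
python3 - <<'E'
from h import *
goal([*sh(0,.0225),.17])
snap('scene','s11.png',(180,90,360,250),4.4)
E
```

```text
t35.2 tcp [0.5848 0.142  0.1777] gap0.0002 F [0.5 5.1 1.5] | dcm [ 2.21  0.79 -0.26] | rot [-0.3  0.1  0.6] |j7 -2.32
```

View pics/s11.png

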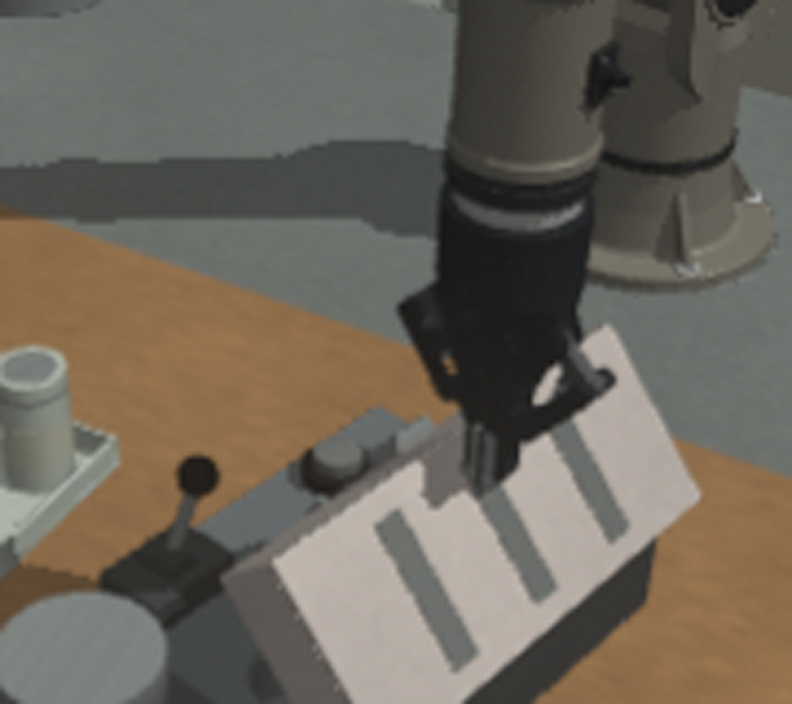

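The lid is about half shut with the tip 20–25 mm from the free edge. Continue down the arc.

Emit:
step_arm(
  steps=[1.3,0.4,-0.1,-0.3,0,0,0,1.2,0.6,0,0,0,0,0,1.1,0.8,0,0,0,0,0],
)

```text
t: 35.52
tcp_pos: [0.5784, 0.1057, 0.1656]
eef_rot: [0.452, -0.541, 0.546, -0.453]
wrist_force: [-3.1, 1.5, 7.4]
finger_gap: -0.0001
```

```bash
python3 - <<'E'
from h import *
goal([*sh(0,-.005),.153])
E
```

```text
t35.5 tcp [0.5784 0.1057 0.1656] gap-0.0001 F [-3.1  1.5  7.4] | dcm [ 1.28  1.26 -0.29] | rot [-0.4 -0.   0.2] |j7 -2.26
```

Emit:
step_arm(
  steps=[0.8,0.7,-0.2,-0.4,0,0,0,0.8,0.8,0,0,0,0,0,0.6,0.9,0,0,0,0,0],
)

```text
t: 35.77
tcp_pos: [0.5736, 0.0808, 0.1442]
eef_rot: [0.451, -0.542, 0.546, -0.452]
wrist_force: [-2.9, -0.3, 7.7]
finger_gap: -0.0002
```

```bash
python3 - <<'E'
from h import *
goal([*sh(0,-.025),.126])
E
```

```text
t35.8 tcp [0.5736 0.0808 0.1442] gap-0.0002 F [-2.9 -0.3  7.7] | dcm [ 0.74  1.82 -0.27] | rot [-0.3 -0.2  0.2] |j7 -2.23
```

Now press down through the catch in small steps.

Emit:
step_arm(
  steps=[0.5,0.7,-0.2,-0.3,0,0,0,0.2,0.6,0,0,0,0,0,0,0.6,0,0,0,0,0],
)

```text
t: 36.02
tcp_pos: [0.5703, 0.0673, 0.1255]
eef_rot: [0.452, -0.543, 0.548, -0.448]
wrist_force: [-4.6, -2.0, 21.0]
finger_gap: -0.0001
```

```bash
python3 - <<'E'
from h import *
goal([*sh(0,-.03),.126])
E
```

```text
t36.0 tcp [0.5703 0.0673 0.1255] gap-0.0001 F [-4.6 -2.  21. ] | dcm [-0.13 -0.05 -0.18] | rot [-0.1 -0.5  0.5] |j7 -2.23
```

Emit:
step_arm(
  steps=[0,0.3,0,0,0,0,0],
)

```text
t: 36.1
tcp_pos: [0.5703, 0.0668, 0.1246]
eef_rot: [0.452, -0.543, 0.548, -0.447]
wrist_force: [-9.0, 3.4, 31.1]
finger_gap: 0.0001
```

Emit:
step_arm(
  steps=[0,-0.5,0,0,0,0,0,0,-2,0,0,0,0,0,0,-3,0,0,0,0,0,0,-3,0,0,0,0,0,0,-2,0,0,0,0,0],
)

```text
t: 36.52
tcp_pos: [0.5639, 0.0591, 0.225]
eef_rot: [0.459, -0.546, 0.548, -0.438]
wrist_force: [1.1, -0.1, -0.4]
finger_gap: -0.0001
```

```bash
python3 - <<'E'
from h import *
goal([*sh(.0,-.126),.2])
snap('scene','s12.png',(120,90,360,270),3.3)
E
```

```text
t36.5 tcp [0.5639 0.0591 0.225 ] gap-0.0001 F [ 1.1 -0.1 -0.4] | dcm [8.47 2.7  0.46] | rot [ 1.  -0.8  1.4] |j7 -2.16
```

View pics/s12.png

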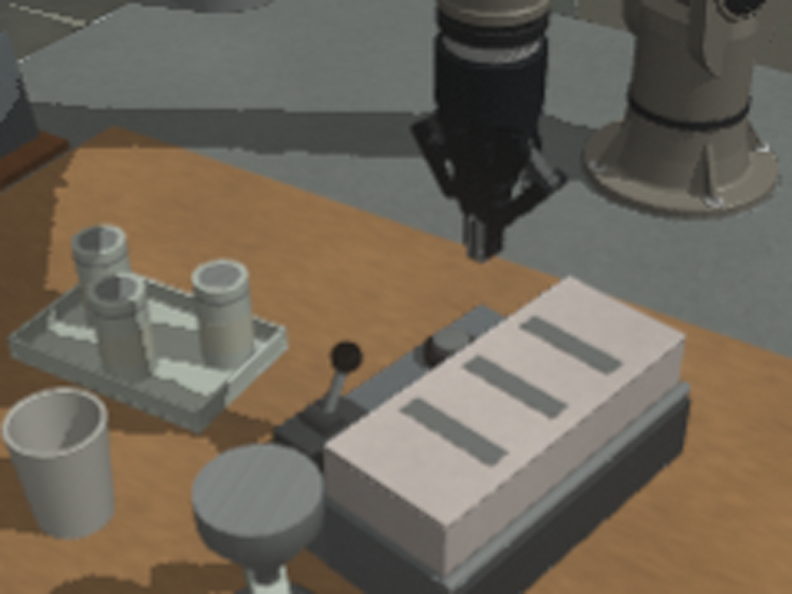

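The lid is shut (top flat, stays down with the arm off), jars are undisturbed. Now locate the knob.

```bash
python3 - <<'E'
from h import *
print('meas',120+(346+.5)/3.3-.5,90+(356+.5)/3.3-.5)
for z in(.095,.1,.105,.11,.115): print(z,proj('scene',[*sh(.0562,-.126),z]).round(1),proj('top',[*sh(.0562,-.126),z]).round(1))
print('top meas',185+397.5/5-.5,135+242.5/5-.5)
goal([*sh(.01,-.126),.2])
# lid corners projected at 0 angle vs picture
print((proj('scene',[[*sh(-.145,-.06),.126],[*sh(.145,-.06),.126],[*sh(.145,.06),.126],[*sh(-.145,.06),.126]])-[120,90])*3.3)
E
```

```text
meas 224.5 197.53030303030303
0.095 [[225.7 204.9]] [[263.4 184. ]]
0.1 [[225.6 203.4]] [[263.5 183.8]]
0.105 [[225.5 202. ]] [[263.6 183.6]]
0.11 [[225.5 200.5]] [[263.7 183.5]]
0.115 [[225.4 199.1]] [[263.7 183.3]]
top meas 264.0 183.0
t36.6 tcp [0.566  0.0593 0.2284] gap0.0000 F [2.1 1.1 2.6] | dcm [8.51 3.03 1.26] | rot [ 0.6 -0.9  1.3] |j7 -2.16
[[568.30055443 273.40087478]
 [325.00488636 443.04153075]
 [447.88002189 523.50015274]
 [686.19845085 331.18690332]]
```

Lid corners match the shut pose within ~1.5 px; knob centre is at z ≈ 0.12. Approach from its near side.

Emit:
step_arm(
  steps=[2,0,0.3,0.6,-0.9,1.3,0,3,0,0.4,0,0,0,0,2.5,0.5,0.3,0,0,0,0,0.5,1,0,0,0,0,0,0,0,0,0,0,0,0],
)

```text
t: 36.98
tcp_pos: [0.5584, -0.0294, 0.2116]
eef_rot: [0.455, -0.542, 0.544, -0.45]
wrist_force: [-0.1, 0.1, -0.9]
finger_gap: -0.0001
```

```bash
python3 - <<'E'
from h import *
goal([*sh(.01,-.128),.108])
E
```

```text
t37.0 tcp [ 0.5584 -0.0294  0.2116] gap-0.0001 F [-0.1  0.1 -0.9] | dcm [-0.14 10.35  0.26] | rot [0.1 0.  0.4] |j7 -1.97
```

Emit:
step_arm(
  steps=[-0.1,2,0,0,0,0.4,0,-0.1,2.5,0,0,0,0,0,0,2.5,0,0,0,0,0,0,2,0,0,0,0,0,0,0.8,0,0,0,0,0,0,0,0,0,0,0,0],
)

```text
t: 37.48
tcp_pos: [0.5553, -0.0264, 0.1064]
eef_rot: [-0.455, 0.545, -0.541, 0.45]
wrist_force: [-0.6, 0.2, 0.3]
finger_gap: -0.0003
```

```bash
python3 - <<'E'
from h import *
goal([*sh(.09,-.126),.108])
E
```

```text
t37.5 tcp [ 0.5553 -0.0264  0.1064] gap-0.0003 F [-0.6  0.2  0.3] | dcm [-0.01 -0.23  8.59] | rot [0.5 0.1 0.1] |j7 -2.04
```

Emit:
step_arm(
  steps=[0,0,1,0.4,0,0,0,0,0,1.5,0,0,0,0,0,0,1.5,0,0,0,0,0,0,1.5,0,0,0,0],
)

```text
t: 37.82
tcp_pos: [0.6093, -0.034, 0.1083]
eef_rot: [-0.456, 0.542, -0.542, 0.452]
wrist_force: [-0.8, 0.0, 1.5]
finger_gap: -0.0
```

```bash
python3 - <<'E'
from h import *
goal([*sh(.09,-.126),.11])
E
```

```text
t37.8 tcp [ 0.6093 -0.034   0.1083] gap-0.0000 F [-0.8  0.   1.5] | dcm [ 0.22 -0.18  3.15] | rot [0.3 0.3 0.3] |j7 -2.04
```

Emit:
step_arm(
  steps=[0.2,-0.2,1.2,0.3,0.3,0.3,0,0,0,1,0,0,0,0,0,0,0.7,0,0,0,0],
)

```text
t: 38.07
tcp_pos: [0.6425, -0.0404, 0.1139]
eef_rot: [0.451, -0.543, 0.544, -0.454]
wrist_force: [-0.9, 0.5, -1.8]
finger_gap: 0.0001
```

```bash
python3 - <<'E'
from h import *
goal([*sh(.09,-.126),.11])
snap('scene','s13.png',(140,130,300,250),5)
E
```

```text
t38.1 tcp [ 0.6425 -0.0404  0.1139] gap0.0001 F [-0.9  0.5 -1.8] | dcm [ 0.18  0.39 -0.24] | rot [-0.3  0.  -0.1] |j7 -2.03
```

View pics/s13.png

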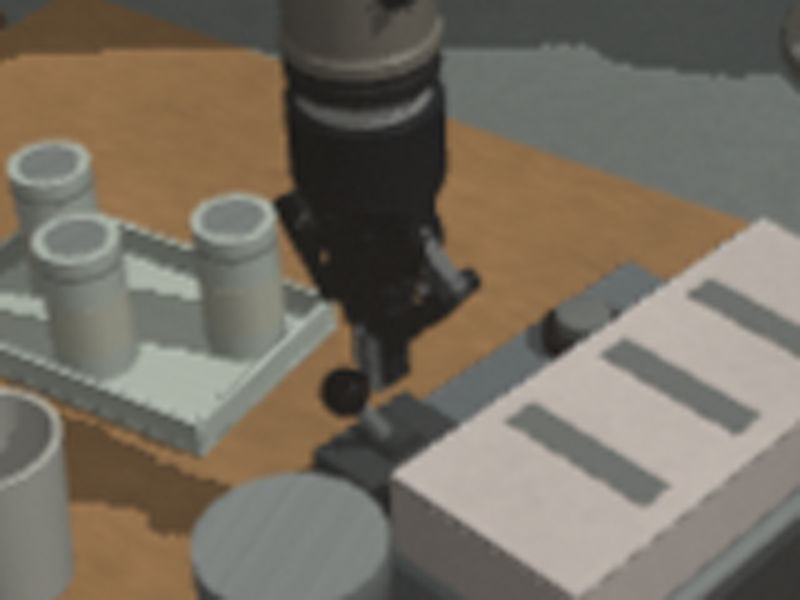

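Emit:
step_arm(
  steps=[0,0.3,0.5,0,0,0,0,0,0,0.5,0,0,0,0,0,0,0.2,0,0,0,0],
)

```text
t: 38.37
tcp_pos: [0.6429, -0.0405, 0.1113]
eef_rot: [-0.459, 0.549, -0.538, 0.446]
wrist_force: [-2.6, -0.7, 0.5]
finger_gap: 0.0004
```

```bash
python3 - <<'E'
from h import *
goal([*sh(.09,-.126),.11])
for a in(.7,.85,1.0): print(a,proj('scene',[*sh(.085+.06*np.sin(a-.5),-.126),.067+.06*np.cos(a-.5)]))
E
```

```text
t38.4 tcp [ 0.6429 -0.0405  0.1113] gap0.0004 F [-2.6 -0.7  0.5] | dcm [ 0.17  0.13 -0.28] | rot [1.4 0.  0.2] |j7 -2.03
0.7 [[213.99793668 203.15474074]]
0.85 [[211.59782942 205.48432161]]
1.0 [[209.34596339 208.12203487]]
```

The lever is at its stop (tip stalls; the knob's pixel (209,208) matches 1.0 rad). Withdraw.

Emit:
step_arm(
  steps=[0,0,-1,-1.4,0,0,0,0,0,-1.5,0,0,0,0,0,-2,-1,0,0,0,0,0,-4,0,0,0,0,0,0,-4,0,0,0,0,0,0,-4,-1,0,0,0,0,1,-2,-2,0,0,0,0,3,0,-2,0,0,0,0,3,0,-2,0,0,0,0,3,0,-2,0,0,0,0,0,0,0,0,0,0,0],
)

```text
t: 39.28
tcp_pos: [0.5119, -0.1153, 0.2918]
eef_rot: [-0.464, 0.547, -0.534, 0.448]
wrist_force: [0.0, -1.6, -0.2]
finger_gap: -0.0001
```

```bash
python3 - <<'E'
from h import *
goal([.5,-.2,.25])
snap('scene','s14.png',(110,90,360,275),3.2)
snap('top','t14.png',(190,110,400,270),3.6)
E
```

```text
t39.3 tcp [ 0.5119 -0.1153  0.2918] gap-0.0001 F [ 0.  -1.6 -0.2] | dcm [8.52 4.22 0.38] | rot [1.6 0.7 0.4] |j7 -1.71
```

View pics/s14.png

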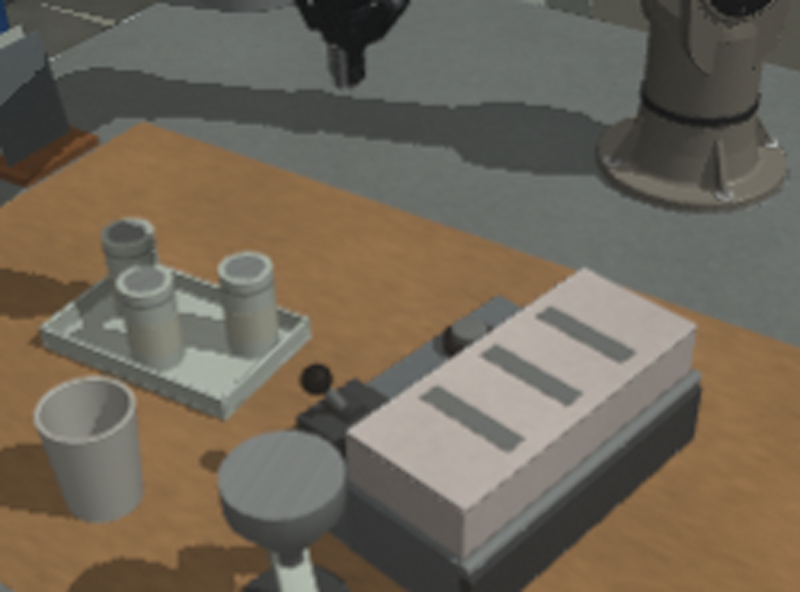

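View pics/t14.png

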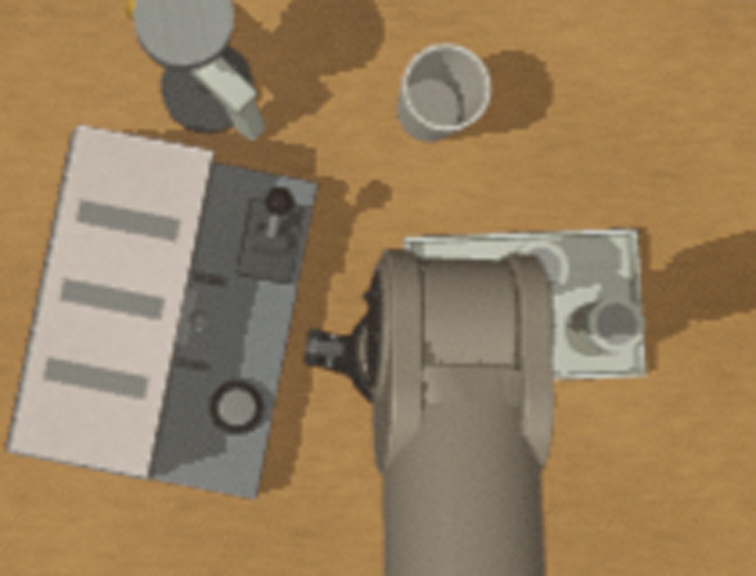

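Everything looks right: the lid is shut with its corners as at the start, the lever is over (knob at (278,200)), the button is up, three jars stand in the tray, and the bystanders are in place. Handing in.

```bash
python3 - <<'E'
from h import *
a=cv2.imread('pics/raw_t0.png').astype(int);b=cv2.imread('pics/raw_t14.png').astype(int)
print('lid region diff',np.abs(a-b)[145:245,193:245].mean())
print(robot.hand_in())
E
```

```text
lid region diff 4.079423076923077
the job is handed in; nothing more can be done
None
```

The job is done and handed in at about 39 s of the 210 s allowed; the hand-in reports no verdict.

- **Button and lid:** I pressed the release button and the lid sprang open.
- **Mixed jars:** There were three, in pockets 0 to 2. All now stand upright in the drip tray. Seen from above, they were at tray positions (-31, 69), (29, 2) and (-22, -64) mm, all within the limits.
- **Fresh jars:** There were two on the bench. They are now in pockets 0 and 2. Each was pressed onto the pocket floor, and their tops measured within 2 mm of where seated jars should be.
- **Lid shut and lever over:** I pushed the lid shut, backed the arm off, and then swung the lever to its stop.

**Last checks:**
- The lid stayed down with the arm off. Its outline matched the shut pose to about 1.5 pixels in the scene view and to about a pixel of the start picture from above.
- The lever knob sat where 1.0 rad puts it.
- The release button looked up.
- The spray gun and mixing cup looked unmoved. I did not recheck the tape roll at the end, but the arm never went near it.
- The arm was clear of everything.

**What went wrong:** My first push on the lid was too high, and the finger reached the lid's top edge. I backed off, lowered the arm and pushed again, which worked.

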